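Set the washed loaves to drain

TASK

Put the smear brush that was left on the slope of the draining stand back into the brine pan, and pick all the orange washed-rind loaves out of the mixed crate, laying them flat in a single layer in the draining tray while it still stands in the loading bay at the foot of the stand. When all are in, push the loaded tray up the slope and leave it resting against the top stop, then start the draining timer with its green button. The dark and the pale cheeses stay in the crate, and the salt jar is left where it stands.

Things in the scene. Friction and masses are not known exactly. Their poses are not given: they have to be found in the camera images.
- tray: loose perforated aluminium tray, 198 mm (x) x 168 mm (y), wall 4 mm thick, only 18 mm high, floor 4 mm, about 350 g; origin at the centre of its underside, +x is the end that goes up first. It stands in the bay. Takes six loaves: three along x at 64 mm pitch, lengths along y, in two rows at 78 mm pitch. Loaded, about 3 to 12 N at its rear wall pushes it up; more is felt only at the stop
- tray_front (a point): bottom edge of the tray's leading (+x) end, mid-width, 99 mm from the tray's origin
- stand: fixed steel draining stand; origin on the worktop at the foot of the slope, mid-width, +x horizontal, the way it climbs. Loading bay: x -215 mm to 0, level worktop, rear end open. Slope: from the origin, 7 degrees, 235 mm long; friction holds the tray on it. Guide rails 178 mm apart inside, 7 mm thick, 12 mm above bay and slope. Top stop bar 32 mm high, square to the slope.
- stand_stop (a point): where the face of the top stop meets the slope, mid-width; axes as the stand's. The tray is home when its leading bottom edge is here.
- brush: smear brush, pale wooden back 150 x 36 x 18 mm on stiff cream bristles 20 mm deep (138 x 30 mm), 38 mm high in all, about 130 g; origin at the centre of the bristles' underside, x along its length, z up through the back. It starts lying on the slope of the stand, in the tray's way.
- pan: fixed stainless brine pan (dry), 130 mm (x) x 210 mm (y) x 52 mm high outside, walls and floor 4 mm; a flat rim flange reaches about 10 mm beyond that. Origin at the centre of its underside.
- crate: fixed shallow green plastic crate, outside 192 mm (x) x 334 mm (y), walls 6 mm thick and 26 mm high, floor 5 mm thick; origin at the centre of its underside. Eight places, up to eight cheeses lying flat in one layer at various angles, about 82 to 88 mm apart.
- loaf1: washed-rind loaf cheese, bright orange, a firm block 68 x 40 x 36 mm (x, y, z), about 110 g; origin at its centre, x along its length, z up as it lies flat in the crate. May be absent.
- loaf2: washed-rind loaf cheese, bright orange, a firm block 68 x 40 x 36 mm (x, y, z), about 110 g; origin at its centre, x along its length, z up as it lies flat in the crate. May be absent.
- loaf3: washed-rind loaf cheese, bright orange, a firm block 68 x 40 x 36 mm (x, y, z), about 110 g; origin at its centre, x along its length, z up as it lies flat in the crate. May be absent.
- loaf4: washed-rind loaf cheese, bright orange, a firm block 68 x 40 x 36 mm (x, y, z), about 110 g; origin at its centre, x along its length, z up as it lies flat in the crate. May be absent.
- loaf5: washed-rind loaf cheese, bright orange, a firm block 68 x 40 x 36 mm (x, y, z), about 110 g; origin at its centre, x along its length, z up as it lies flat in the crate. May be absent.
- ash_loaf: ash-coated loaf cheese, nearly black, same size and frame as the orange ones; it stays in the crate
- round1: pale cream round cheese, 62 mm across and 36 mm high, about 110 g; origin at its centre; it stays in the crate
- round2: pale cream round cheese, 62 mm across and 36 mm high, about 110 g; origin at its centre; it stays in the crate
- start_button (a joint): travel of the timer's start button: 0 up, 0.006 m fully down; sprung, about 4 N to push it right down, comes up by itself; it counts as pressed beyond 0.004 m
- start_button_top (a point): centre of the top of the green start button, 32 mm across, on the white draining timer (a fixed box 62 x 100 x 36 mm with a small display); it is pressed straight down
- salt_jar: glass salt jar with a steel cap, 72 mm across, 85 mm high, on the robot's side of the stand: a bystander; origin at the centre of its underside

How it is judged:
By the outcome, as a careful person would: the job done as asked, in the order asked, and still so for the second after the job is handed in, with the robot touching nothing.
Of loaf1, loaf2, loaf3, loaf4, loaf5 only 3 to 5 are there at a start; the rules pass over those that are not, and their reading is None.
At some moment in a run one of loaf1, loaf2, loaf3, loaf4, loaf5, brush may be knocked a few centimetres aside while the robot is not near it.
Once in a run the grip may slacken for a moment while it holds something.
It also fails if it takes over 210 s, if anything falls off the work surface, if the arm or the gripper's body presses on something with over 40 N, if the wrist force passes 120 N, or if a joint passes its speed limit or range.

ROBOT

A 6-joint arm with a two-finger parallel gripper is mounted at the origin on the work surface. World frame = base frame: x ahead of the robot, y to its left, z up, the work surface at z = 0. Lengths are in m, angles in degrees, forces in N, time in s.
With the tool pointing down it reaches from about 0.4 to 0.925 m from the base axis. Payload 3.4 kg.
Tool frame: the origin (TCP) lies on the centre line of the jaws, within the pads' length; the fingertips stand 11 mm ahead of it and the grasp point (between the pads) lies 8 mm behind it; z points along the fingers, y is the direction in which the jaws open and shut (so a half turn about z gives the same grasp; the last joint's range is limited). The gripper opens to 85 mm and grips with 20 to 120 N. Pads are 22 mm wide; open, the fingers measure 114 mm over their backs; the gripper's body (76 mm by 85 mm) begins 54 mm behind the grasp point. The pads swing forward as they close: fully open they stand 13 mm farther back than shut.
Start: joints at [-73.539, 17.578, 86.31, -0, 76.112, -4.211], TCP at [0.203, -0.538, 0.242] pointing down, gripper open.
Joint ranges: [-179.03, 179.03], [-60, 130.46], [8.19, 133.38], [-81.62, 261.62], [5.75, 156.47], [-153.77, 153.77]. Speed limits (degrees/s): [147.25, 147.25, 180, 180, 180, 180].

INTERFACE

Orientations are given as [roll, pitch, yaw] about the fixed x, y, z axes, in that order (R = Rz(yaw) Ry(pitch) Rx(roll)).
In Python, from rig import monitor, snapshot, job gives the robot as it stands.
- The arm moves only by the tool send_rows, never from a script. Its argument "moves" is one flat list of numbers, 5 for each row, row after row: the shift along the world's x, y, z in cm, then the turn about the world's z in degrees, then the finger opening in cm, from 0 to 8.54. A call has 1 to 20 rows; each row is the pose to reach, as a shift and turn from the pose commanded when the call began; what a row does not reach only later rows make up. A row lasts 1/10 s, in which the tool goes at most 50 mm and 8.59 degrees, less where a joint would pass 70% of its speed; a pose out of reach is approached as far as the arm can. A call with a gripper value outside its range is refused whole. The fingers move at their own pace and stop on an object; the grip force is fixed at half the most. Time passes only in rows, so rows that repeat a pose let the fingers close. It gives the time, the measured TCP pose, the force and the opening at its end, in the units of the state.
- monitor.observe(): the state, without advancing time (a new reading comes with each control period).
- snapshot(name): name is "side" or "top"; returns a dict with "frame" (384x512x3 uint8, red, green, blue), "range_z" (384x512 float32, m along the optical axis (not along the pixel's ray), 0 where there is no reading), "intrinsics" (3x3 intrinsics, pixels), "world_to_cam" (4x4, takes a point from world to camera coordinates). Camera axes: x right, y up, looking along -z (the intrinsics and any distortion apply to the point x, -y, -z); pixel columns grow to the right and rows downward; lengths in m; the calibration is good to about 2 mm. A picture is of the moment at which its call begins.
- job.hand_in(): hands the job in, once; it reports no verdict.
The state is a dict: "time": time; "q": joint angles; "dq": joint speeds; "joint_torque": joint torques, N m; "tool_pos": TCP position; "eef_rot": TCP orientation; "contact_force": force on the tool from outside, world axes, zero at the start; "torque": the same for the moment, N m; "grip_width": finger opening in m.
Only numpy, scipy, OpenCV 4.12 (cv2) and the standard library are available. Lean on these libraries where they do the work, as an engineer would, in place of code of your own. Each camera call takes 0.05 s, during which the arm holds its last target.

## Working session

There is one attempt and no reset: what is moved stays moved. The work goes in short steps, Python scripts to look and compute and a tool call to move; the robot and the scene stay as the last step left them, time stands still between calls to the robot, and variables do not carry over. Pictures are saved under pics/ and viewed, and the job is handed in when it is done.

Besides the shell and the picture viewer there is one more tool, called after ">>>" by a JSON object that holds its "name" and its "arguments", one argument or row to a line. send_rows: Moves the arm, as the interface text tells. Its arguments: {"type":"object","properties":{"moves":{"type":"array"}},"required":["moves"]}

```bash
ls; mkdir -p pics; python3 - <<'E'
from rig import monitor, snapshot, job
import cv2,numpy as np
print(monitor.observe())
for n in("side","top"):
    s=snapshot(n)
    cv2.imwrite(f"pics/{n}0.png",s["frame"][:,:,::-1])
    np.savez(f"pics/{n}0.npz",**s)
    print(n,s["intrinsics"].tolist(),np.round(s["world_to_cam"],4).tolist())
    print([k for k in s])
E
```

```text
pics
{'time': 0.0, 'q': array([-7.35375006e+01,  1.76227951e+01,  8.63833715e+01, -1.15189934e-04,
        7.61106326e+01, -4.21138552e+00]), 'dq': array([ 0.03161682, -0.16366102, -0.05173315,  0.07277788,  0.1096273 ,
       -0.07918188]), 'joint_torque': array([ 1.25548144e-05, -4.57550919e+01, -2.51917183e+01,  8.09415860e-05,
        1.33850935e-02, -5.21722356e-06]), 'tool_pos': array([ 0.20278763, -0.53733853,  0.24137908]), 'eef_rot': array([-1.79883508e+02, -8.46583820e-03,  2.06739040e+01]), 'contact_force': array([-0.58819313,  0.04934554, -0.36741708]), 'torque': array([-0.06265591,  0.00689224,  0.0158543 ]), 'grip_width': 0.08565269687434826}
side [[447.45522858526465, 0.0, 253.97981114848363], [0.0, 447.45522858526465, 188.56883729191253], [0.0, 0.0, 1.0]] [[-0.743, -0.669, 0.0199, 0.3558], [0.5145, -0.552, 0.6562, -0.2847], [-0.428, 0.4978, 0.7544, -1.227], [0.0, 0.0, 0.0, 1.0]]
['frame', 'range_z', 'intrinsics', 'world_to_cam']
top [[386.170320367746, 0.0, 267.06729918612405], [0.0, 386.170320367746, 187.7368638695907], [0.0, 0.0, 1.0]] [[0.0231, -0.9997, 0.0105, -0.0379], [0.9947, 0.0241, 0.1002, -0.502], [-0.1004, 0.0082, 0.9949, -1.0724], [0.0, 0.0, 0.0, 1.0]]
['frame', 'range_z', 'intrinsics', 'world_to_cam']
```

View pics/top0.png

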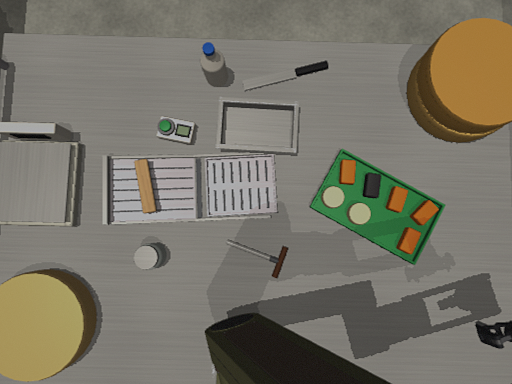

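View pics/side0.png

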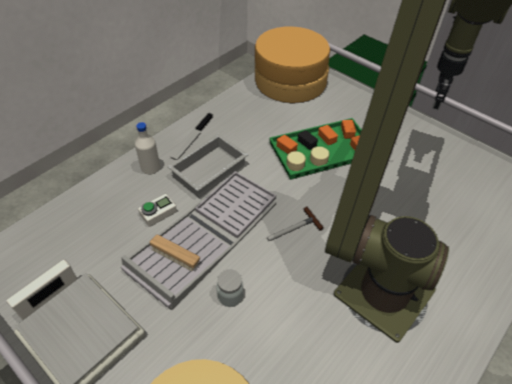

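The top view shows the brush at (146,186) on the slope, with the tray in the bay at about (240,185). The pan is at (258,126), the timer button at (166,127) and the jar at (148,256). The crate holds four orange loaves at (348,172), (397,200), (425,213) and (409,240), the ash loaf at (372,185), and the rounds at (334,197) and (360,213).

```bash
cat > h.py <<'E'
import cv2,numpy as np
from rig import monitor, snapshot, job
def ray(s,uv):
    K=s["intrinsics"];T=s["world_to_cam"];R=T[:3,:3];c=-R.T@T[:3,3]
    uv=np.atleast_2d(uv).astype(float)
    d=np.c_[(uv[:,0]-K[0,2])/K[0,0],-(uv[:,1]-K[1,2])/K[1,1],-np.ones(len(uv))]
    return c,d@R
def plane(s,uv,z):
    c,d=ray(s,uv);t=(z-c[2])/d[:,2];return c+d*t[:,None]
def pts(s,mask=None):
    v,u=np.nonzero((s["range_z"]>0)&(mask if mask is not None else True))
    c,d=ray(s,np.c_[u,v]);return np.c_[u,v],c+d*s["range_z"][v,u][:,None]
def proj(s,P):
    K=s["intrinsics"];T=s["world_to_cam"];p=np.atleast_2d(P)@T[:3,:3].T+T[:3,3]
    return np.c_[K[0,0]*p[:,0]/-p[:,2]+K[0,2],-K[1,1]*p[:,1]/-p[:,2]+K[1,2]]
def hsv(s): return cv2.cvtColor(s["frame"],cv2.COLOR_RGB2HSV)
def take(n,name):
    s=snapshot(n);cv2.imwrite(f"pics/{name}.png",s["frame"][:,:,::-1]);np.savez(f"pics/{name}.npz",**s);return s
def load(name): return dict(np.load(f"pics/{name}.npz"))
def crop(s,name,x0,y0,x1,y1,k=4):
    cv2.imwrite(f"pics/{name}.png",cv2.resize(s["frame"][y0:y1,x0:x1,::-1],None,fx=k,fy=k,interpolation=cv2.INTER_CUBIC))
def blobs(s,lo,hi,z,amin=30,roi=None):
    """z: top plane. min-area rect of the part of each colour blob whose depth height is near z"""
    m=cv2.inRange(hsv(s),lo,hi)
    if roi: 
        r=np.zeros_like(m);r[roi[1]:roi[3],roi[0]:roi[2]]=255;m&=r
    uv,P=pts(s,m>0)
    k=abs(P[:,2]-z)<.01
    mm=np.zeros_like(m);mm[uv[k][:,1],uv[k][:,0]]=255
    out=[]
    n,l,st,_=cv2.connectedComponentsWithStats(mm,connectivity=4)
    for i in range(1,n):
        if st[i,4]<amin: continue
        v,u=np.nonzero(l==i);Q=plane(s,np.c_[u,v],z)[:,:2]
        (c,wh,a)=cv2.minAreaRect((Q*1000).astype(np.float32))
        if wh[0]<wh[1]: wh=wh[::-1];a+=90
        out.append((np.round(c,1),np.round(wh,1),round((a+90)%180-90,1),st[i,4],(int(u.mean()),int(v.mean())),np.round(Q.mean(0)*1000,1)))
    return out
E
python3 - <<'E'
from h import *
s=load("top0");t=load("side0")
print(hsv(s)[[172,200,213,240,185,127],[348,397,425,240,146,166]])
for b in blobs(s,(3,150,90),(16,255,255),.041,roi=(300,140,450,270)):print(b)
print('brush')
for b in blobs(s,(10,90,90),(25,255,255),.053,roi=(100,140,200,230)):print(b)
uv,P=pts(s)
def at(u,v): k=(uv==[u,v]).all(1);return np.round(P[k],3)
for p in [(146,165),(146,186),(150,208),(115,200),(104,190),(185,200),(199,190),(166,127),(180,137),(148,256),(148,245),(222,102),(260,125),(258,102),(218,126),(298,126),(240,185),(150,40),(236,158),(205,190),(273,180),(348,172),(397,200),(425,213),(409,240),(372,185),(334,197)]:print(p,at(*p))
for r,n,a in((s,"c_stand",(95,90,305,230)),(s,"c_crate",(300,140,450,270))):crop(r,n,*a,k=3.8 if n=="c_stand" else 5)
E
```

```text
[[ 15 200 170]
 [ 14 204 170]
 [ 14 201 170]
 [ 21  16 113]
 [ 16 120 172]
 [ 66 131 138]]
(array([ 552.9, -253. ]), array([66. , 39.6]), 0.0, np.int32(323), (347, 171), array([ 553.4, -252.2]))
(array([ 479.3, -392.2]), array([67.5, 39.5]), -17.9, np.int32(333), (397, 198), array([ 479.3, -392.5]))
(array([ 443.7, -470.4]), array([66.8, 36.9]), -44.9, np.int32(327), (425, 212), array([ 443.1, -469.7]))
(array([ 364.2, -424.8]), array([67.3, 38.9]), -24.8, np.int32(337), (409, 240), array([ 364.1, -424.9]))
brush
(array([498.6, 312.2]), array([149.1,  35. ]), 12.9, np.int32(671), (144, 185), array([497.9, 311.9]))
(146, 165) [[0.555 0.312 0.054]]
(146, 186) [[0.496 0.308 0.055]]
(150, 208) [[0.436 0.294 0.054]]
(115, 200) [[0.457 0.401 0.027]]
(104, 190) [[0.482 0.42  0.062]]
(185, 200) [[0.463 0.209 0.007]]
(199, 190) [[ 0.494  0.171 -0.001]]
(166, 127) [[0.663 0.26  0.059]]
(180, 137) [[0.64  0.225 0.039]]
(148, 256) [[0.308 0.284 0.083]]
(148, 245) [[0.337 0.286 0.081]]
(222, 102) [[0.741 0.108 0.052]]
(260, 125) [[ 0.689 -0.001  0.007]]
(258, 102) [[0.742 0.006 0.056]]
(218, 126) [[0.672 0.117 0.051]]
(298, 126) [[ 0.691 -0.113 -0.   ]]
(240, 185) [[0.511 0.052 0.007]]
(150, 40) [[0.942 0.336 0.004]]
(236, 158) [[0.589 0.066 0.008]]
(205, 190) [[ 0.494  0.154 -0.001]]
(273, 180) [[ 0.528 -0.043  0.004]]
(348, 172) [[ 0.551 -0.253  0.042]]
(397, 200) [[ 0.476 -0.392  0.038]]
(425, 213) [[ 0.441 -0.468  0.044]]
(409, 240) [[ 0.365 -0.424  0.039]]
(372, 185) [[ 0.516 -0.32   0.044]]
(334, 197) [[ 0.479 -0.213  0.044]]
```

```bash
ls pics
```

```text
c_crate.png
c_stand.png
side0.npz
side0.png
top0.npz
top0.png
```

View pics/c_stand.png

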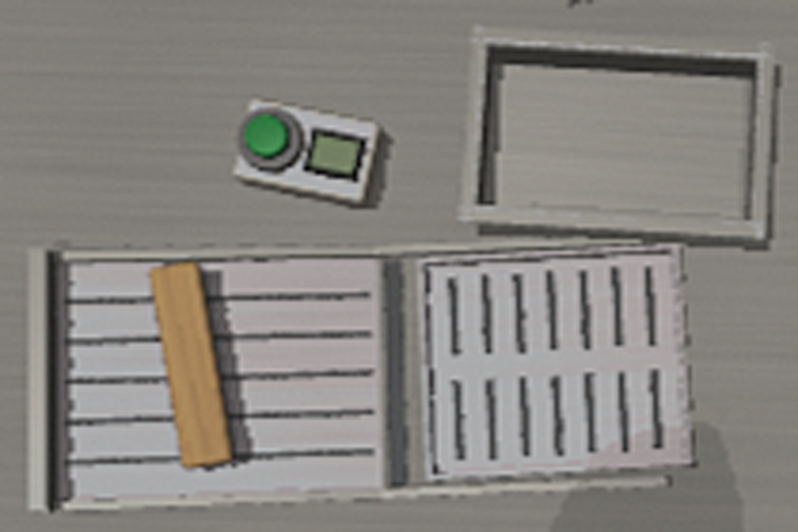

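View pics/c_crate.png

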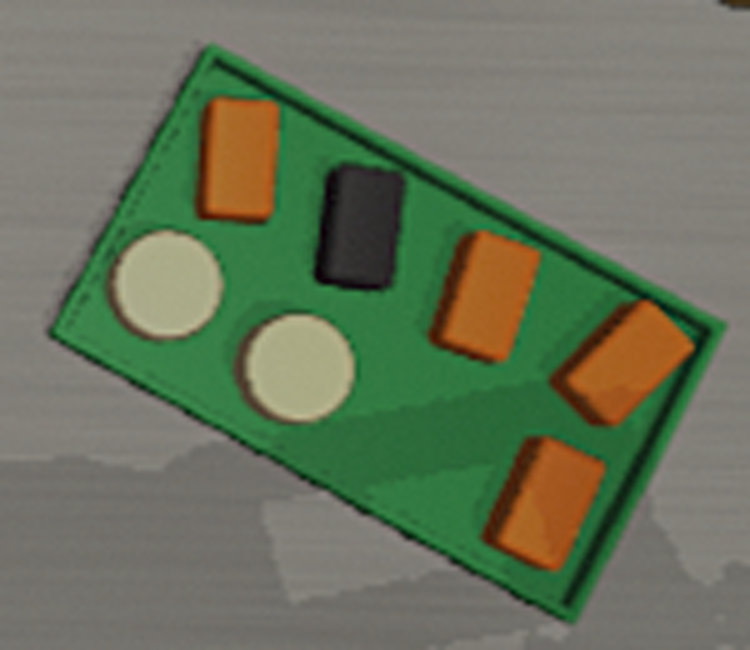

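```bash
python3 - <<'E'
from h import *
s=load("top0")
C=lambda x,y:(x/3.8+95-.4,y/3.8+90-.4)
def m(n,p,z):print(n,np.round(plane(s,C(*p),z)[0]*1000,1))
m('far rail outer rear end',(646,239),.012);m('near rail outer rear',(668,487),.012)
m('far rail inner rear',(646,243),.012);m('near rail inner rear',(668,478),.012)
m('tray rear far',(683,245),.018);m('tray rear near',(693,465),.018)
m('tray front far',(411,258),.018);m('tray front near',(420,482),.018)
m('far rail outer @foot',(385,243),.012);m('near rail outer@foot',(392,495),.012)
zt=.0285+.032
m('stop top far outer',(30,248),zt);m('stop top near outer',(32,510),zt)
m('stop top far inner',(48,249),zt);m('stop top near inner',(52,508),zt)
m('slope end far',(68,262),.0285);m('slope end near',(70,495),.0285)
m('button',(267,136),.042)
m('pan out fl',(472,27),.052);m('pan fr',(775,42),.052);m('pan nl',(458,220),.052);m('pan nr',(765,240),.052)
print(proj(s,[[.5,.25,.02]]))
# button mask
for b in blobs(s,(55,90,60),(80,255,255),.055,roi=(155,115,178,140),amin=10):print('btn',b)
E
python3 - <<'E'
from h import *
t=load("side0");crop(t,"c_side",115,125,290,310,4)
uv,P=pts(load("top0"))
for box in [((.655,.675),(.25,.27)),((.60,.70),(.19,.29))]:
    k=(P[:,0]>box[0][0])&(P[:,0]<box[0][1])&(P[:,1]>box[1][0])&(P[:,1]<box[1][1])
    print(np.histogram(P[k,2],bins=np.arange(-.005,.08,.005)))
E
```

```text
far rail outer rear end [606.7 -16.5  12. ]
near rail outer rear [418.2 -37.6  12. ]
far rail inner rear [603.6 -16.6  12. ]
near rail inner rear [424.9 -37.4  12. ]
tray rear far [601.7 -44.8  18. ]
tray rear near [434.9 -55.8  18. ]
tray front far [586.5 161.1  18. ]
tray front near [417.4 147.7  18. ]
far rail outer @foot [598.6 182.4  12. ]
near rail outer@foot [407.3 169.2  12. ]
stop top far outer [579.4 431.   60.5]
stop top near outer [390.  417.1  60.5]
stop top far inner [579.  417.9  60.5]
stop top near inner [391.8 403.   60.5]
slope end far [575.2 415.5  28.5]
slope end near [401.6 403.1  28.5]
button [671.8 268.2  42. ]
pan out fl [756.2 117.1  52. ]
pan fr [ 750.7 -109.4   52. ]
pan nl [609.7 122.2  52. ]
pan nr [ 600.4 -104.3   52. ]
[[170.23216716 186.54157964]]
btn (array([668.8, 265.2]), array([29.8, 28.4]), -42.2, np.int32(97), (164, 125), array([668.7, 265.1]))
(array([ 0,  0,  0,  0,  0,  0,  0,  0,  0,  0,  3,  3, 34, 13,  0,  0]), array([-0.005,  0.   ,  0.005,  0.01 ,  0.015,  0.02 ,  0.025,  0.03 ,
        0.035,  0.04 ,  0.045,  0.05 ,  0.055,  0.06 ,  0.065,  0.07 ,
        0.075]))
(array([138, 265,  29,  12,  11,  13,  18,  75, 346,  94,  81,  43,  71,
        26,   0,   0]), array([-0.005,  0.   ,  0.005,  0.01 ,  0.015,  0.02 ,  0.025,  0.03 ,
        0.035,  0.04 ,  0.045,  0.05 ,  0.055,  0.06 ,  0.065,  0.07 ,
        0.075]))
```

View pics/c_side.png

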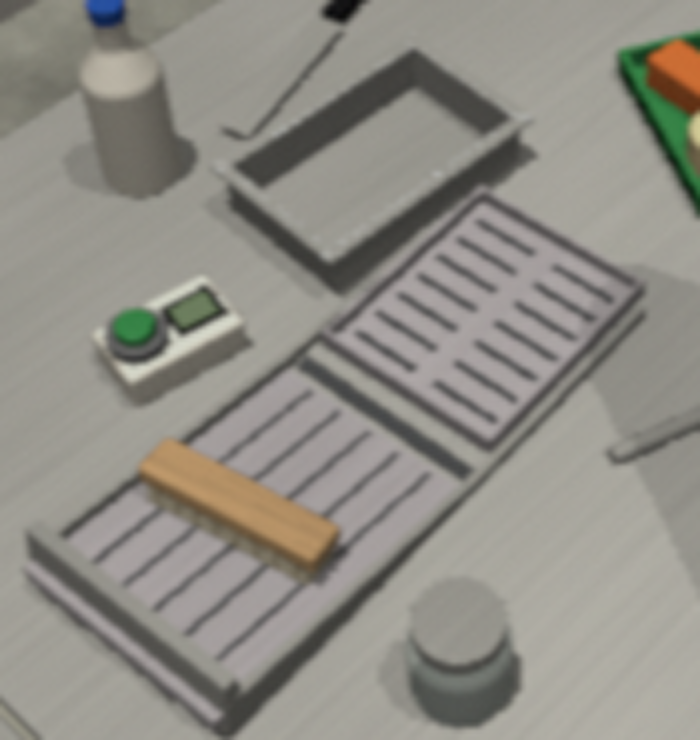

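>>> {"name": "send_rows", "arguments": {
  "moves": [29.7, 43.8, 0, -7.8, 5.5, 29.7, 43.8, 0, -7.8, 5.5, 29.7, 43.8, 0, -7.8, 5.5, 29.7, 43.8, 0, -7.8, 5.5, 29.7, 43.8, 0, -7.8, 5.5, 29.7, 43.8, 0, -7.8, 5.5, 29.7, 43.8, 0, -7.8, 5.5, 29.7, 43.8, 0, -7.8, 5.5, 29.7, 43.8, 0, -7.8, 5.5, 29.7, 43.8, 0, -7.8, 5.5, 29.7, 43.8, 0, -7.8, 5.5, 29.7, 43.8, 0, -7.8, 5.5, 29.7, 43.8, 0, -7.8, 5.5]
}}

```text
time: 1.4
tool_pos: [0.4997, -0.0995, 0.2418]
eef_rot: [-180.0, 0.1, 13.0]
contact_force: [0.1, -0.3, -0.6]
grip_width: 0.0549
```

>>> {"name": "send_rows", "arguments": {
  "moves": [0, 41.2, -10, 0, 5.5, 0, 41.2, -10, 0, 5.5, 0, 41.2, -10, 0, 5.5, 0, 41.2, -10, 0, 5.5, 0, 41.2, -10, 0, 5.5, 0, 41.2, -10, 0, 5.5, 0, 41.2, -10, 0, 5.5, 0, 41.2, -10, 0, 5.5, 0, 41.2, -10, 0, 5.5, 0, 41.2, -10, 0, 5.5, 0, 41.2, -10, 0, 5.5, 0, 41.2, -10, 0, 5.5]
}}

```text
time: 2.6
tool_pos: [0.5001, 0.3099, 0.1425]
eef_rot: [179.9, 0.0, 12.8]
contact_force: [0.1, -0.4, 0.0]
grip_width: 0.0549
```

```bash
python3 - <<'E'
from h import *
s=take("top","top1");t=take("side","side1")
o=monitor.observe();print(o["time"],o["tool_pos"],o["eef_rot"],o["contact_force"],o["grip_width"])
crop(t,"c_side1",100,125,300,310,4)
for b in blobs(s,(10,90,90),(25,255,255),.053,roi=(100,140,200,230)):print(b)
E
```

```text
2.7 [0.50037384 0.31010564 0.14278295] [ 1.79978686e+02 -1.51683336e-02  1.27383794e+01] [-0.97876201  0.30823108 -0.27952693] 0.05511226604864769
(array([557.7, 326. ]), array([33.2, 28.2]), -86.9, np.int32(105), (141, 163), array([559.3, 325.9]))
(array([495.1, 315.6]), array([20. , 19.3]), 3.1, np.int32(36), (143, 185), array([496.9, 316.1]))
(array([456. , 302.2]), array([61.8, 35. ]), 13.7, np.int32(251), (147, 201), array([453.3, 302.8]))
```

View pics/c_side1.png

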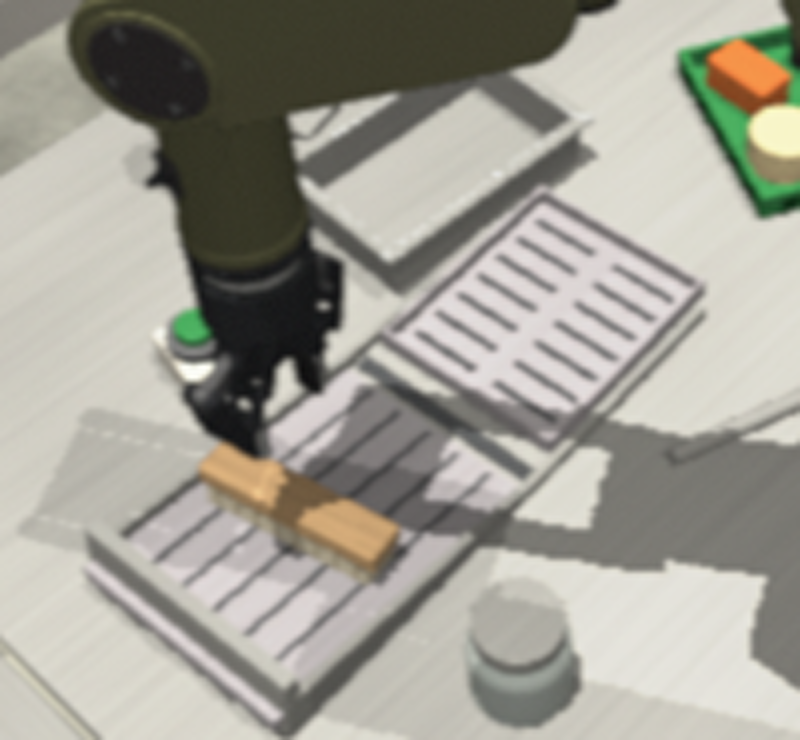

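The brush has not moved and lies under the gripper. I'll descend and grip it.

>>> {"name": "send_rows", "arguments": {
  "moves": [-0.1, 0, -5, 0, 5.5, -0.1, 0, -7, 0, 5.5, -0.1, 0, -8.5, 0, 5.5, -0.1, 0, -9.5, 0, 5.5, -0.1, 0, -9.5, 0, 5.5, -0.1, 0, -9.5, 0, 2.8, -0.1, 0, -9.5, 0, 2.8, -0.1, 0, -9.5, 0, 2.8, -0.1, 0, -9.5, 0, 2.8, -0.1, 0, -9.5, 0, 2.8]
}}

```text
time: 3.7
tool_pos: [0.5, 0.3122, 0.0487]
eef_rot: [-180.0, -0.2, 12.9]
contact_force: [0.1, -2.4, 6.0]
grip_width: 0.0351
```

>>> {"name": "send_rows", "arguments": {
  "moves": [0, 0, 3, 0, 2.8, 0, 0, 6, 0, 2.8, 0, 0, 9, 0, 2.8, 0, 0, 9, 0, 2.8, 0, 0, 9, 0, 2.8]
}}

```text
time: 4.2
tool_pos: [0.4991, 0.3123, 0.1379]
eef_rot: [-180.0, -0.1, 12.9]
contact_force: [-0.1, -0.2, -0.8]
grip_width: 0.0348
```

>>> {"name": "send_rows", "arguments": {
  "moves": [18, -30.6, 0, 75, 2.8, 18, -30.6, 0, 75, 2.8, 18, -30.6, 0, 75, 2.8, 18, -30.6, 0, 75, 2.8, 18, -30.6, 0, 75, 2.8, 18, -30.6, 0, 75, 2.8, 18, -30.6, 0, 75, 2.8, 18, -30.6, 0, 75, 2.8, 18, -30.6, 0, 75, 2.8, 18, -30.6, 0, 75, 2.8, 18, -30.6, 0, 75, 2.8, 18, -30.6, 0, 75, 2.8]
}}

```text
time: 5.4
tool_pos: [0.678, 0.0068, 0.1363]
eef_rot: [-179.9, -0.0, 87.8]
contact_force: [0.6, 0.4, -1.2]
grip_width: 0.0348
```

```bash
python3 - <<'E'
from h import *
s=take("top","top2");t=take("side","side2")
o=monitor.observe();print(o["time"],o["tool_pos"],o["eef_rot"],o["contact_force"],o["grip_width"])
cv2.imwrite("pics/c2.png",np.hstack([cv2.resize(x["frame"][100:300,b:b+200,::-1],None,fx=2,fy=2) for x,b in((s,100),(t,110))]))
E
```

```text
5.5 [0.67849891 0.00680431 0.13698983] [-1.79959632e+02 -2.99539318e-03  8.78533467e+01] [ 0.50896364  0.3019153  -1.85666086] 0.0350834167337133
```

View pics/c2.png

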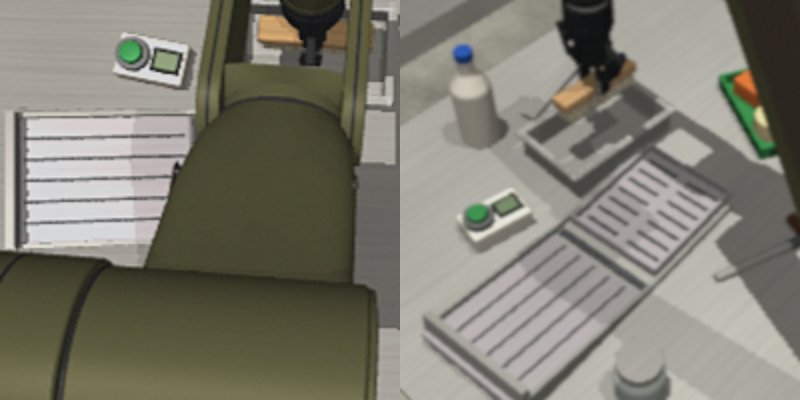

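The side view shows the brush held over the pan and aligned with it. I'll lower it and let go.

>>> {"name": "send_rows", "arguments": {
  "moves": [0, 0, -4, 0, 2.8, 0, 0, -7, 0, 2.8, 0, 0, -8.5, 0, 2.8, 0, 0, -9.4, 0, 2.8, 0, 0, -9.8, 0, 2.8, 0, 0, -9.8, 0, 2.8, 0, 0, -9.8, 0, 2.8]
}}

```text
time: 6.2
tool_pos: [0.6801, 0.006, 0.0407]
eef_rot: [179.9, 0.0, 87.9]
contact_force: [0.2, 0.0, -0.7]
grip_width: 0.0353
```

>>> {"name": "send_rows", "arguments": {
  "moves": [0, 0, 0, 0, 4.5, 0, 0, 0, 0, 5, 0, 0, 0, 0, 5, 0, 0, 4, 0, 5, 0, 0, 8, 0, 5, 0, 0, 12, 0, 5, 0, 0, 12, 0, 5]
}}

```text
time: 6.9
tool_pos: [0.6835, 0.0058, 0.1669]
eef_rot: [179.2, 0.0, 87.9]
contact_force: [0.4, 0.3, 0.1]
grip_width: 0.05
```

>>> {"name": "send_rows", "arguments": {
  "moves": [-12.6, -25.9, 0, -87.9, 5, -12.6, -25.9, 0, -87.9, 5, -12.6, -25.9, 0, -87.9, 5, -12.6, -25.9, 0, -87.9, 5, -12.6, -25.9, 0, -87.9, 5, -12.6, -25.9, 0, -87.9, 5, -12.6, -25.9, 0, -87.9, 5, -12.6, -25.9, 0, -87.9, 5, -12.6, -25.9, 0, -87.9, 5, -12.6, -25.9, 0, -87.9, 5, -12.6, -25.9, 0, -87.9, 5, -12.6, -25.9, 0, -87.9, 5]
}}

```text
time: 8.1
tool_pos: [0.5527, -0.2529, 0.159]
eef_rot: [-180.0, 0.0, -0.0]
contact_force: [-0.4, 0.4, -0.2]
grip_width: 0.0499
```

```bash
python3 - <<'E'
from h import *
s=take("top","top3");t=take("side","side3")
o=monitor.observe();print(o["time"],o["tool_pos"],o["eef_rot"],o["contact_force"],o["grip_width"])
for b in blobs(s,(3,150,90),(16,255,255),.041,roi=(300,140,450,270)):print(b)
for b in blobs(t,(3,150,90),(16,255,255),.041,roi=(270,110,450,270)):print('side',b)
for b in blobs(s,(10,90,90),(25,255,255),.042,roi=(200,90,310,160)):print('brush',b)
cv2.imwrite("pics/c3.png",np.hstack([cv2.resize(x["frame"][70:270,b:b+200,::-1],None,fx=2,fy=2) for x,b in((s,200),(t,160))]))
E
```

```text
8.2 [ 0.55280129 -0.25290889  0.1591178 ] [-1.79993470e+02  1.48903619e-02  3.39923801e-02] [-0.47378245  1.15053764  0.76382575] 0.050261423891434225
(array([ 544.1, -241.3]), array([46.2, 23.1]), -18.0, np.int32(106), (344, 173), array([ 545.4, -242.2]))
(array([ 479.4, -392. ]), array([67.3, 40.2]), -17.7, np.int32(340), (397, 198), array([ 479.5, -392.2]))
side (array([ 549.7, -245.5]), array([72.7, 46.2]), -3.2, np.int32(177), (286, 142), array([ 549.4, -246.1]))
brush (array([677.1,   3.1]), array([148.2,  35.7]), 87.0, np.int32(632), (258, 125), array([677.2,   2.6]))
```

View pics/c3.png

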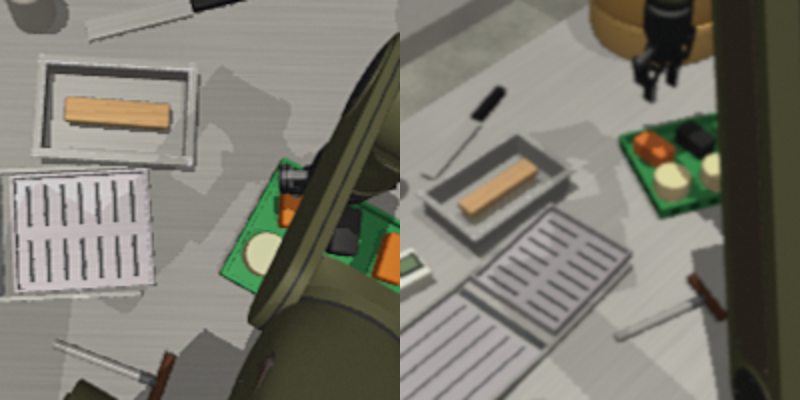

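```bash
python3 - <<'E'
from h import *
for n in("side0","side3"):
  t=load(n)
  for b in blobs(t,(3,150,90),(16,255,255),.041,roi=(270,110,450,270)):print(n,b)
E
```

```text
side0 (array([ 440.2, -462.9]), array([71.9, 40. ]), -43.7, np.int32(149), (348, 126), array([ 439.8, -462.9]))
side0 (array([ 476.3, -385.8]), array([71.4, 44.3]), -18.6, np.int32(165), (327, 132), array([ 475.8, -386.3]))
side0 (array([ 548.6, -245.9]), array([72.5, 45.2]), -3.2, np.int32(175), (286, 142), array([ 548.6, -246.3]))
side0 (array([ 384.8, -417.3]), array([50.9, 22.3]), -67.1, np.int32(48), (354, 139), array([ 383.1, -419.5]))
side3 (array([ 549.7, -245.5]), array([72.7, 46.2]), -3.2, np.int32(177), (286, 142), array([ 549.4, -246.1]))
```

Loaf1 is unmoved, and the brush lies flat in the pan. I'll grip loaf1.

>>> {"name": "send_rows", "arguments": {
  "moves": [0, 0, -5, 0, 5, 0, 0, -9, 0, 5, 0, 0, -11, 0, 5, 0, 0, -12.2, 0, 5, 0, 0, -12.2, 0, 5, 0, 0, -12.2, 0, 5]
}}

```text
time: 8.8
tool_pos: [0.5537, -0.2534, 0.038]
eef_rot: [180.0, -0.1, -0.0]
contact_force: [-0.3, -1.4, 0.5]
grip_width: 0.0501
```

>>> {"name": "send_rows", "arguments": {
  "moves": [0, 0, 0, 0, 3.2, 0, 0, 0, 0, 3.2, 0, 0, 0, 0, 3.2, 0, 0, 0, 0, 3.2, 0, 0, 0, 0, 3.2, 0, 0, 2, 0, 3.2, 0, 0, 4.5, 0, 3.2, 0, 0, 4.5, 0, 3.2, 0, 0, 4.5, 0, 3.2]
}}

```text
time: 9.7
tool_pos: [0.5531, -0.2531, 0.0827]
eef_rot: [180.0, -0.1, -0.0]
contact_force: [-0.7, 0.5, -2.3]
grip_width: 0.0385
```

```bash
python3 - <<'E'
from h import *
s=take("top","top4");t=take("side","side4")
o=monitor.observe();print(o["time"],o["tool_pos"],o["eef_rot"],o["contact_force"],o["grip_width"])
cv2.imwrite("pics/c4.png",np.hstack([cv2.resize(x["frame"][80:180,b:b+100,::-1],None,fx=4,fy=4) for x,b in((s,300),(t,240))]))
E
```

```text
9.8 [ 0.5520636  -0.25249492  0.08132184] [-1.79945350e+02  9.95773980e-02 -2.70533365e-02] [-0.45975158  0.51241019 -0.61272699] 0.03829970735620114
```

View pics/c4.png

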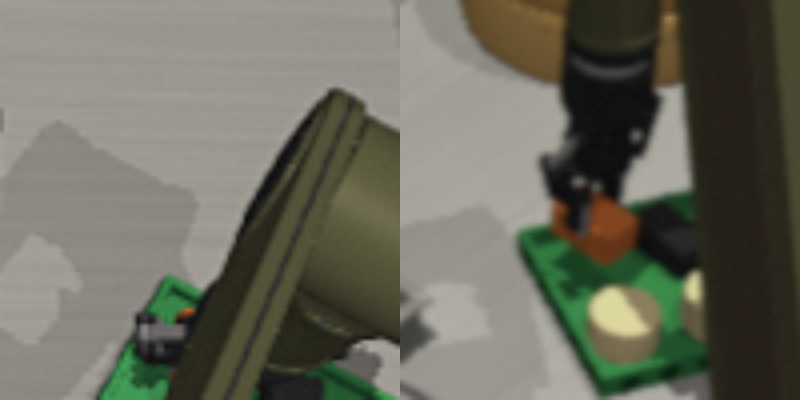

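The loaf is held level. Next I'll refine the tray pose from its slot pattern.

```bash
python3 - <<'E'
from h import *
for nm in("top0","top3"):
  s=load(nm);g=cv2.cvtColor(s["frame"],cv2.COLOR_RGB2GRAY)
  bh=cv2.morphologyEx(g,cv2.MORPH_BLACKHAT,np.ones((7,7),np.uint8))
  m=(bh>35).astype(np.uint8);r=np.zeros_like(m);r[157:217,209:272]=1;m&=r
  n,l,st,c=cv2.connectedComponentsWithStats(m)
  k=[i for i in range(1,n) if st[i,3]>9 and st[i,2]<7]
  Q=plane(s,c[k],.004)*1000;print(nm,len(k),np.round(Q[:,:2].mean(0),1))
  (cc,wh,a)=cv2.minAreaRect(Q[:,:2].astype(np.float32));print(cc,wh,a)
  print(np.round(Q[:,:2],0).tolist())
E
```

```text
top0 15 [506.   56.1]
(497.3849792480469, 58.60044479370117) (109.61985778808594, 170.25146484375) 5.14794397354126
[[552.0, 54.0], [552.0, 28.0], [557.0, 4.0], [555.0, -22.0], [546.0, 129.0], [545.0, 103.0], [549.0, 78.0], [478.0, -28.0], [468.0, 72.0], [471.0, 47.0], [475.0, 22.0], [473.0, -3.0], [466.0, 122.0], [467.0, 97.0], [435.0, 138.0]]
top3 15 [506.1  56.6]
(498.65496826171875, 58.856876373291016) (107.35381317138672, 173.2437286376953) 6.982667446136475
[[552.0, 54.0], [552.0, 29.0], [558.0, 5.0], [554.0, -22.0], [544.0, 129.0], [547.0, 104.0], [550.0, 79.0], [478.0, -28.0], [469.0, 72.0], [470.0, 48.0], [474.0, 23.0], [474.0, -2.0], [466.0, 123.0], [467.0, 98.0], [435.0, 138.0]]
```

>>> {"name": "send_rows", "arguments": {
  "moves": [-0.6, 34.6, 0, 4, 3.2, -0.6, 34.6, 0, 4, 3.2, -0.6, 34.6, 0, 4, 3.2, -0.6, 34.6, 0, 4, 3.2, -0.6, 34.6, 0, 4, 3.2, -0.6, 34.6, 0, 4, 3.2, -0.6, 34.6, 0, 4, 3.2, -0.6, 34.6, 0, 4, 3.2, -0.6, 34.6, 0, 4, 3.2, -0.6, 34.6, 0, 4, 3.2, -0.6, 34.6, -2, 4, 3.2, -0.6, 34.6, -3.4, 4, 3.2, -0.6, 34.6, -4.2, 4, 3.2, -0.6, 34.6, -4.5, 4, 3.2, -0.6, 34.6, -4.5, 4, 3.2, -0.6, 34.6, -4.5, 4, 3.2]
}}

```text
time: 11.4
tool_pos: [0.5463, 0.0911, 0.0383]
eef_rot: [179.9, 0.1, 3.9]
contact_force: [-4.0, -2.4, 8.2]
grip_width: 0.0384
```

>>> {"name": "send_rows", "arguments": {
  "moves": [0, 0, 0, 0, 5, 0, 0, 0, 0, 5, 0, 0, 0, 0, 5, 0, 0, 4, 0, 5, 0, 0, 8, 0, 5, 0, 0, 8, 0, 5]
}}

```text
time: 12.0
tool_pos: [0.5513, 0.0934, 0.1223]
eef_rot: [-180.0, -0.6, 4.0]
contact_force: [1.2, 0.7, 0.8]
grip_width: 0.0501
```

>>> {"name": "send_rows", "arguments": {
  "moves": [-6.8, -48.5, 0, -22, 5.2, -6.8, -48.5, 0, -22, 5.2, -6.8, -48.5, 0, -22, 5.2, -6.8, -48.5, 0, -22, 5.2, -6.8, -48.5, 0, -22, 5.2, -6.8, -48.5, 0, -22, 5.2, -6.8, -48.5, 0, -22, 5.2, -6.8, -48.5, 0, -22, 5.2, -6.8, -48.5, 0, -22, 5.2, -6.8, -48.5, 0, -22, 5.2, -6.8, -48.5, 0, -22, 5.2, -6.8, -48.5, 0, -22, 5.2]
}}

```text
time: 13.2
tool_pos: [0.4782, -0.3926, 0.1162]
eef_rot: [-179.9, 0.1, -18.2]
contact_force: [0.2, -0.3, -0.2]
grip_width: 0.0522
```

```bash
cat > look.py <<'E'
import sys
from h import *
n=sys.argv[1]
s=take("top","top"+n);t=take("side","side"+n)
o=monitor.observe();print(o["time"],o["tool_pos"].round(4),o["eef_rot"].round(1),o["contact_force"].round(1),o["grip_width"].round(4))
for b in blobs(s,(3,150,90),(16,255,255),.041,roi=(180,140,460,280)):print('top',b)
for b in blobs(t,(3,150,90),(16,255,255),.041,roi=(150,110,450,270)):print('side',b)
cv2.imwrite(f"pics/c{n}.png",np.hstack([cv2.resize(x["frame"][y:y+150,b:b+b2,::-1],None,fx=2.2,fy=2.2) for x,b,y,b2 in((s,200,130,160),(t,190,100,190))]))
E
python3 look.py 5
```

```text
Traceback (most recent call last):
  File "look.py", line 5, in <module>
    o=monitor.observe();print(o["time"],o["tool_pos"].round(4),o["eef_rot"].round(1),o["contact_force"].round(1),o["grip_width"].round(4))
                                                                                                                 ^^^^^^^^^^^^^^^^^^^^^
AttributeError: 'float' object has no attribute 'round'
```

```bash
sed -i 's/o\["grip_width"\].round(4)/round(o["grip_width"],4)/' look.py
python3 look.py 5
```

```text
13.4 [ 0.479  -0.3902  0.1169] [-1.799e+02  1.000e-01 -1.790e+01] [ 0.2  0.5 -0.3] 0.0523
top (array([547.1,  89.4]), array([65.5, 36.6]), 1.8, np.int32(185), (227, 168), array([552.1,  87.9]))
top (array([ 467.5, -388.6]), array([42.2, 39.6]), -19.0, np.int32(195), (396, 203), array([ 466.2, -389.3]))
side (array([ 487. , -380.4]), array([64.1, 35.8]), -54.3, np.int32(96), (325, 131), array([ 485.4, -385. ]))
side (array([540.2,  96. ]), array([68.1, 41.5]), 1.2, np.int32(218), (218, 199), array([541.1,  96.2]))
```

View pics/c5.png

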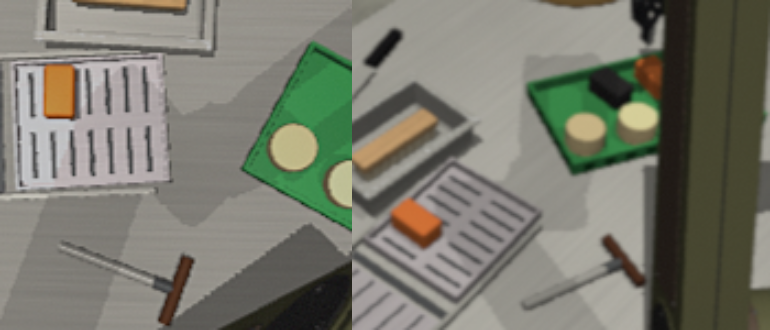

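Loaf1 lies flat in the tray at about (547,89), and loaf2 has not moved. I'll grip loaf2.

>>> {"name": "send_rows", "arguments": {
  "moves": [0, 0, -4, 0, 5.2, 0, 0, -6.5, 0, 5.2, 0, 0, -8, 0, 5.2, 0, 0, -8, 0, 5.2, 0, 0, -8, 0, 5.2, 0, 0, -8, 0, 3.2, 0, 0, -8, 0, 3.2, 0, 0, -8, 0, 3.2, 0, 0, -8, 0, 3.2, 0, 0, -8, 0, 3.2, 0, 0, -6, 0, 3.2, 0, 0, -3.5, 0, 3.2, 0, 0, -3.5, 0, 3.2, 0, 0, -3.5, 0, 3.2]
}}

```text
time: 14.8
tool_pos: [0.4791, -0.3923, 0.0828]
eef_rot: [180.0, -0.1, -18.0]
contact_force: [0.4, 0.7, -1.6]
grip_width: 0.0385
```

>>> {"name": "send_rows", "arguments": {
  "moves": [7.4, 40.5, 0, 22, 3.2, 7.4, 40.5, 0, 22, 3.2, 7.4, 40.5, 0, 22, 3.2, 7.4, 40.5, 0, 22, 3.2, 7.4, 40.5, 0, 22, 3.2, 7.4, 40.5, 0, 22, 3.2, 7.4, 40.5, 0, 22, 3.2, 7.4, 40.5, 0, 22, 3.2, 7.4, 40.5, 0, 22, 3.2, 7.4, 40.5, 0, 22, 3.2, 7.4, 40.5, 0, 22, 3.2]
}}

```text
time: 15.9
tool_pos: [0.5521, 0.0124, 0.0814]
eef_rot: [180.0, 0.1, 4.0]
contact_force: [-0.2, 0.2, -0.2]
grip_width: 0.0381
```

>>> {"name": "send_rows", "arguments": {
  "moves": [0, 0, -2, 0, 3.2, 0, 0, -3.4, 0, 3.2, 0, 0, -4.2, 0, 3.2, 0, 0, -4.5, 0, 3.2, 0, 0, -4.5, 0, 3.2, 0, 0, -4.5, 0, 3.2]
}}

```text
time: 16.5
tool_pos: [0.5524, 0.0113, 0.0379]
eef_rot: [180.0, 0.0, 3.9]
contact_force: [-3.0, -2.6, 4.0]
grip_width: 0.0385
```

>>> {"name": "send_rows", "arguments": {
  "moves": [0, 0, 0, 0, 5, 0, 0, 0, 0, 5, 0, 0, 0, 0, 5, 0, 0, 4, 0, 5, 0, 0, 8, 0, 5, 0, 0, 8, 0, 5]
}}

```text
time: 17.1
tool_pos: [0.5572, 0.0129, 0.1222]
eef_rot: [179.9, -0.6, 4.0]
contact_force: [0.8, 0.4, 1.5]
grip_width: 0.0502
```

>>> {"name": "send_rows", "arguments": {
  "moves": [-10.9, -48.3, 0, -49, 5.2, -10.9, -48.3, 0, -49, 5.2, -10.9, -48.3, 0, -49, 5.2, -10.9, -48.3, 0, -49, 5.2, -10.9, -48.3, 0, -49, 5.2, -10.9, -48.3, 0, -49, 5.2, -10.9, -48.3, 0, -49, 5.2, -10.9, -48.3, 0, -49, 5.2, -10.9, -48.3, 0, -49, 5.2, -10.9, -48.3, 0, -49, 5.2, -10.9, -48.3, 0, -49, 5.2, -10.9, -48.3, 0, -49, 5.2]
}}

```text
time: 18.3
tool_pos: [0.4431, -0.4707, 0.1161]
eef_rot: [-180.0, 0.1, -45.2]
contact_force: [0.2, 0.8, 0.2]
grip_width: 0.0521
```

```bash
python3 look.py 6
```

```text
18.4 [ 0.4437 -0.4685  0.1164] [-1.8e+02  1.0e-01 -4.5e+01] [-0.6  0.3 -0.3] 0.0516
top (array([551.9,  10.8]), array([65.4, 36.7]), 1.4, np.int32(224), (255, 168), array([555.3,   7.7]))
top (array([547.1,  89.4]), array([65.5, 36.6]), 1.8, np.int32(181), (227, 168), array([552.,  88.]))
top (array([ 442.4, -469.1]), array([66.7, 36.8]), -45.1, np.int32(281), (424, 213), array([ 438.9, -467.9]))
top (array([ 364.2, -425.9]), array([66.4, 37.6]), -24.6, np.int32(323), (409, 240), array([ 363.8, -425.8]))
side (array([547. ,  17.1]), array([67.2, 43.8]), 4.8, np.int32(207), (234, 184), array([546.9,  16.9]))
side (array([541. ,  96.7]), array([66.8, 41.9]), 0.1, np.int32(217), (218, 199), array([541.3,  96.2]))
```

View pics/top6.png

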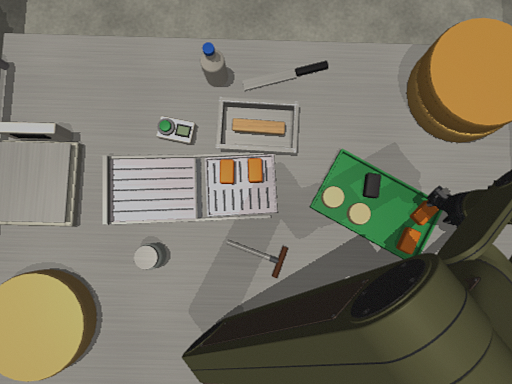

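Both placed loaves lie flat in the tray, and loaf3 is under the gripper. I'll grip it.

>>> {"name": "send_rows", "arguments": {
  "moves": [0, 0, -4, 0, 5.2, 0, 0, -6.5, 0, 5.2, 0, 0, -8, 0, 5.2, 0, 0, -8, 0, 5.2, 0, 0, -8, 0, 5.2]
}}

```text
time: 18.9
tool_pos: [0.4447, -0.4695, 0.0377]
eef_rot: [-180.0, -0.0, -45.0]
contact_force: [0.4, -0.1, 0.0]
grip_width: 0.0519
```

>>> {"name": "send_rows", "arguments": {
  "moves": [0, 0, 0, 0, 3.2, 0, 0, 0, 0, 3.2, 0, 0, 0, 0, 3.2, 0, 0, 0, 0, 3.2, 0, 0, 0, 0, 3.2, 0, 0, 2, 0, 3.2, 0, 0, 4.5, 0, 3.2, 0, 0, 4.5, 0, 3.2, 0, 0, 4.5, 0, 3.2]
}}

```text
time: 19.8
tool_pos: [0.4441, -0.4703, 0.0828]
eef_rot: [180.0, -0.1, -45.0]
contact_force: [-0.3, -0.7, -1.3]
grip_width: 0.0386
```

>>> {"name": "send_rows", "arguments": {
  "moves": [2.5, 55.7, 0, 49, 3.2, 2.5, 55.7, 0, 49, 3.2, 2.5, 55.7, 0, 49, 3.2, 2.5, 55.7, 0, 49, 3.2, 2.5, 55.7, 0, 49, 3.2, 2.5, 55.7, 0, 49, 3.2, 2.5, 55.7, 0, 49, 3.2, 2.5, 55.7, 0, 49, 3.2, 2.5, 55.7, 0, 49, 3.2, 2.5, 55.7, 0, 49, 3.2, 2.5, 55.7, 0, 49, 3.2, 2.5, 55.7, 0, 49, 3.2, 2.5, 55.7, 0, 49, 3.2, 2.5, 55.7, 0, 49, 3.2]
}}

```text
time: 21.2
tool_pos: [0.4682, 0.0863, 0.0816]
eef_rot: [180.0, 0.1, 4.0]
contact_force: [0.5, 0.5, -0.9]
grip_width: 0.0386
```

>>> {"name": "send_rows", "arguments": {
  "moves": [0, 0, -2, 0, 3.2, 0, 0, -3.4, 0, 3.2, 0, 0, -4.2, 0, 3.2, 0, 0, -4.5, 0, 3.2, 0, 0, -4.5, 0, 3.2, 0, 0, -4.5, 0, 3.2]
}}

```text
time: 21.8
tool_pos: [0.468, 0.085, 0.0381]
eef_rot: [179.9, 0.1, 3.9]
contact_force: [-3.4, -3.1, 9.5]
grip_width: 0.0385
```

Release, then go to loaf4 at (364,-425), yaw -24.7. From the commanded pose (469,87) that is a shift of (-10.5,-51.2) and a turn of -28.7.

>>> {"name": "send_rows", "arguments": {
  "moves": [0, 0, 0, 0, 5, 0, 0, 0, 0, 5, 0, 0, 0, 0, 5, 0, 0, 4, 0, 5, 0, 0, 8, 0, 5, 0, 0, 8, 0, 5]
}}

```text
time: 22.4
tool_pos: [0.473, 0.0873, 0.1216]
eef_rot: [-180.0, -0.6, 4.0]
contact_force: [1.1, -0.6, 0.1]
grip_width: 0.0501
```

>>> {"name": "send_rows", "arguments": {
  "moves": [0, -25, 0, -20, 5.2, 0, -25, 0, -20, 5.2, 0, -25, 0, -20, 5.2, 0, -25, 0, -20, 5.2, 0, -25, 0, -20, 5.2, -10.5, -51.2, 0, -28.7, 5.2, -10.5, -51.2, 0, -28.7, 5.2, -10.5, -51.2, 0, -28.7, 5.2, -10.5, -51.2, 0, -28.7, 5.2, -10.5, -51.2, 0, -28.7, 5.2, -10.5, -51.2, 0, -28.7, 5.2, -10.5, -51.2, 0, -28.7, 5.2, -10.5, -51.2, 0, -28.7, 5.2]
}}

```text
time: 23.7
tool_pos: [0.3632, -0.4252, 0.1163]
eef_rot: [-179.9, 0.1, -24.9]
contact_force: [-0.7, 0.3, -0.8]
grip_width: 0.0518
```

```bash
python3 look.py 7
```

```text
23.8 [ 0.3637 -0.4235  0.1166] [-1.799e+02  1.000e-01 -2.470e+01] [-1.  -0.1 -0.2] 0.0522
top (array([551.9,  10.8]), array([65.4, 36.7]), 1.4, np.int32(214), (255, 168), array([555.8,   7.7]))
top (array([547.1,  89.4]), array([65.5, 36.6]), 1.8, np.int32(176), (227, 168), array([552.,  88.]))
top (array([466.4,  83.3]), array([62.5, 38.4]), 5.2, np.int32(94), (229, 200), array([463.3,  79.5]))
top (array([ 350.6, -419.7]), array([36.9, 36.2]), 64.6, np.int32(170), (407, 245), array([ 349.7, -419.2]))
side (array([545.9,  16.8]), array([69.9, 42. ]), 3.5, np.int32(205), (234, 184), array([546.4,  16.5]))
side (array([541.,  96.]), array([66.8, 40.6]), 0.1, np.int32(217), (218, 199), array([540.8,  96. ]))
side (array([464. ,  89.5]), array([69.4, 41.3]), 1.2, np.int32(238), (238, 211), array([463.3,  89.7]))
```

View pics/top7.png

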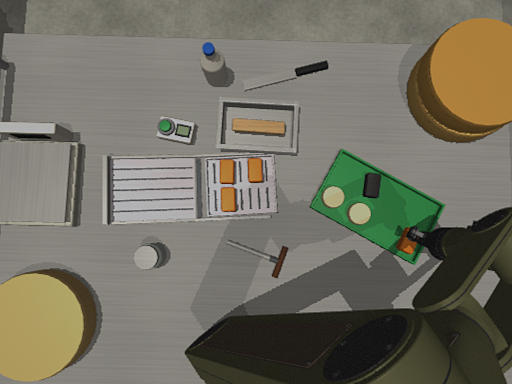

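Three loaves are flat in the tray, and loaf4 is under the gripper.

>>> {"name": "send_rows", "arguments": {
  "moves": [0, 0, -4, 0, 5.2, 0, 0, -6.5, 0, 5.2, 0, 0, -8, 0, 5.2, 0, 0, -8, 0, 5.2, 0, 0, -8, 0, 5.2]
}}

```text
time: 24.3
tool_pos: [0.3645, -0.4238, 0.0373]
eef_rot: [-180.0, 0.0, -24.6]
contact_force: [0.1, 0.4, 0.1]
grip_width: 0.0519
```

>>> {"name": "send_rows", "arguments": {
  "moves": [0, 0, 0, 0, 3.2, 0, 0, 0, 0, 3.2, 0, 0, 0, 0, 3.2, 0, 0, 0, 0, 3.2, 0, 0, 0, 0, 3.2, 0, 0, 2, 0, 3.2, 0, 0, 4.5, 0, 3.2, 0, 0, 4.5, 0, 3.2, 0, 0, 4.5, 0, 3.2]
}}

```text
time: 25.2
tool_pos: [0.3641, -0.4253, 0.0827]
eef_rot: [180.0, -0.1, -24.7]
contact_force: [-1.0, 0.1, -1.4]
grip_width: 0.0386
```

>>> {"name": "send_rows", "arguments": {
  "moves": [11.1, 20, 0, 28.7, 3.2, 11.1, 20, 0, 28.7, 3.2, 11.1, 20, 0, 28.7, 3.2, 11.1, 20, 0, 28.7, 3.2, 11.1, 20, 0, 28.7, 3.2, 11.1, 43.2, 0, 28.7, 3.2, 11.1, 43.2, 0, 28.7, 3.2, 11.1, 43.2, 0, 28.7, 3.2, 11.1, 43.2, 0, 28.7, 3.2, 11.1, 43.2, 0, 28.7, 3.2, 11.1, 43.2, 0, 28.7, 3.2, 11.1, 43.2, 0, 28.7, 3.2]
}}

```text
time: 26.4
tool_pos: [0.4742, 0.0076, 0.0814]
eef_rot: [180.0, 0.1, 4.1]
contact_force: [-0.0, -0.1, -1.0]
grip_width: 0.0385
```

>>> {"name": "send_rows", "arguments": {
  "moves": [0, 0, -2, 0, 3.2, 0, 0, -3.4, 0, 3.2, 0, 0, -4.2, 0, 3.2, 0, 0, -4.5, 0, 3.2, 0, 0, -4.5, 0, 3.2, 0, 0, -4.5, 0, 3.2]
}}

```text
time: 27.0
tool_pos: [0.4742, 0.0057, 0.0377]
eef_rot: [180.0, 0.1, 3.9]
contact_force: [-2.0, -1.4, 5.1]
grip_width: 0.0383
```

>>> {"name": "send_rows", "arguments": {
  "moves": [0, 0, 0, 0, 5, 0, 0, 0, 0, 5, 0, 0, 0, 0, 5, 0, 0, 4, 0, 5, 0, 0, 8, 0, 5, 0, 0, 8, 0, 5]
}}

```text
time: 27.6
tool_pos: [0.479, 0.0067, 0.1217]
eef_rot: [179.9, -0.6, 4.0]
contact_force: [1.4, -1.2, 0.1]
grip_width: 0.0501
```

>>> {"name": "send_rows", "arguments": {
  "moves": [4.5, -14, 0, 90, 0, 4.5, -14, 0, 90, 0, 4.5, -14, 0, 90, 0, 4.5, -14, 0, 90, 0, 4.5, -14, 0, 90, 0, 4.5, -14, 0, 90, 0, 4.5, -14, 0, 90, 0, 4.5, -14, 0, 90, 0, 4.5, -14, 0, 90, 0, 4.5, -14, 0, 90, 0, 4.5, -14, 0, 90, 0, 4.5, -14, 0, 90, 0, 4.5, -14, 0, 90, 0]
}}

```text
time: 28.9
tool_pos: [0.5197, -0.133, 0.1168]
eef_rot: [-180.0, -0.0, 93.8]
contact_force: [-0.3, 0.4, -0.7]
grip_width: 0.0002
```

```bash
python3 look.py 8
```

```text
29.0 [ 0.5198 -0.133   0.117 ] [-180.    -0.    93.9] [ 0.9  0.5 -0.7] 0.0002
top (array([551.9,  10.8]), array([65.4, 36.7]), 1.4, np.int32(313), (254, 169), array([552. ,  10.3]))
top (array([547.1,  89.4]), array([65.5, 36.6]), 1.8, np.int32(176), (227, 168), array([551.9,  88. ]))
top (array([473.4,   4.2]), array([65.4, 37.4]), 4.9, np.int32(315), (256, 197), array([473.3,   4.3]))
top (array([466.5,  83. ]), array([64.6, 38. ]), 5.2, np.int32(313), (227, 198), array([467.1,  83. ]))
side (array([547.6,  17.2]), array([67.8, 42.7]), 0.5, np.int32(204), (234, 184), array([547.2,  17.1]))
side (array([469.6,  11.8]), array([68.8, 42.4]), 4.2, np.int32(222), (254, 195), array([469.4,  11.4]))
side (array([540.6,  96.6]), array([67.5, 42.7]), 1.2, np.int32(219), (218, 199), array([540.4,  95.8]))
side (array([463.9,  90.9]), array([69.1, 42.7]), 4.2, np.int32(240), (238, 211), array([463.2,  90.2]))
```

View pics/top8.png

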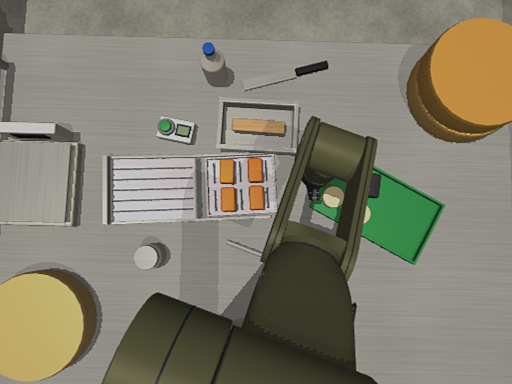

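View pics/side8.png

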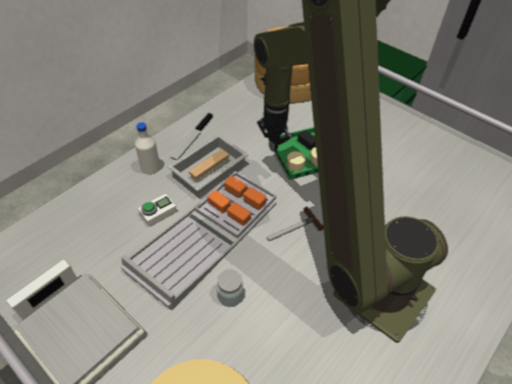

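All four loaves are flat in the tray: centroids at (227,168), (254,169), (227,198) and (256,197). The brush is in the pan and the slope is clear. I'll bring the closed fingers down behind the rear wall.

>>> {"name": "send_rows", "arguments": {
  "moves": [0.1, 2.5, 0, 0, 0, 0.1, 2.5, -4, 0, 0, 0.1, 2.5, -7, 0, 0, 0.1, 2.5, -8.7, 0, 0, 0.1, 2.5, -9.6, 0, 0, 0.1, 2.5, -9.6, 0, 0, 0.1, 2.5, -9.6, 0, 0]
}}

```text
time: 29.7
tool_pos: [0.5216, -0.1082, 0.0218]
eef_rot: [180.0, 0.0, 93.9]
contact_force: [0.1, 0.3, 1.4]
grip_width: -0.0001
```

>>> {"name": "send_rows", "arguments": {
  "moves": [-0.1, 1.5, 0, 0, 0, -0.2, 3, 0, 0, 0, -0.3, 4, 0, 0, 0, -0.3, 4.5, 0, 0, 0, -0.3, 5, 0, 0, 0, -0.4, 5.5, 0, 0, 0, -0.4, 6, 0, 0, 0, -0.4, 6, 0, 0, 0]
}}

```text
time: 30.5
tool_pos: [0.5176, -0.048, 0.0215]
eef_rot: [179.9, 0.0, 94.0]
contact_force: [1.0, -1.5, 0.6]
grip_width: -0.0001
```

>>> {"name": "send_rows", "arguments": {
  "moves": [-0.1, 1, 0, 0, 0, -0.1, 2, 0, 0, 0, -0.2, 3, 0, 0, 0, -0.3, 4, 0, 0, 0, -0.3, 5, 0, 0, 0, -0.4, 6, 0, 0, 0, -0.4, 6.5, 0, 0, 0]
}}

```text
time: 31.2
tool_pos: [0.513, 0.0169, 0.0215]
eef_rot: [180.0, 0.0, 94.0]
contact_force: [-0.6, -6.0, 2.5]
grip_width: -0.0006
```

```bash
python3 look.py 9
```

```text
31.3 [0.5129 0.0175 0.0213] [-180.   -0.   94.] [ 1.  -0.7  0. ] -0.0003
top (array([542.5, 163.2]), array([65.2, 39. ]), 1.4, np.int32(312), (200, 171), array([542.3, 162.7]))
top (array([469.9,  78.4]), array([61.8, 36.3]), 1.8, np.int32(271), (229, 197), array([472.4,  77.4]))
top (array([463.7, 162.2]), array([64.3, 25.1]), 1.4, np.int32(118), (198, 195), array([474. , 165.7]))
side (array([543.1,  90.4]), array([66.5, 44.2]), 3.1, np.int32(222), (219, 197), array([543.1,  90.2]))
side (array([465.5,  85.7]), array([71.7, 42.7]), 5.3, np.int32(250), (238, 210), array([465.3,  85.5]))
side (array([537.3, 169.4]), array([70.7, 43.3]), 0.6, np.int32(249), (202, 213), array([537.4, 168.7]))
side (array([459.9, 164.2]), array([71.8, 43.6]), 5.0, np.int32(279), (221, 226), array([459.6, 163.8]))
```

View pics/side9.png

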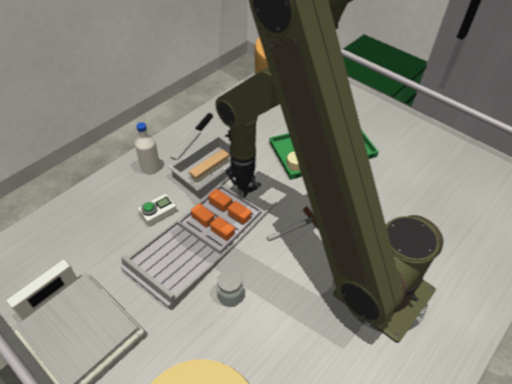

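The tray rides onto the slope evenly, with the loaves in place. Continue.

>>> {"name": "send_rows", "arguments": {
  "moves": [-0.1, 1, 0, 0, 0, -0.1, 2, 0, 0, 0, -0.2, 3, 0, 0, 0, -0.3, 4, 0, 0, 0, -0.3, 5, 0, 0, 0, -0.4, 6, 0, 0, 0, -0.4, 7, 0, 0, 0, -0.5, 8, 0, 0, 0, -0.6, 9, 0, 0, 0, -0.6, 10, 0, 0, 0, -0.7, 11, 0, 0, 0, -0.8, 12, 0, 0, 0, -0.8, 13, 0, 0, 0, -0.9, 14, 0, 0, 0, -0.9, 14.5, 0, 0, 0]
}}

```text
time: 32.8
tool_pos: [0.5031, 0.1622, 0.0211]
eef_rot: [-179.9, 0.0, 94.0]
contact_force: [0.3, -5.8, 2.6]
grip_width: -0.0001
```

```bash
python3 look.py 10; python3 -c "
from h import *
crop(load('side10'),'d10',110,150,290,310,4)"
```

```text
32.9 [0.5032 0.1627 0.0211] [-179.9   -0.    94. ] [-0.6 -0.8  0.6] 0.0
top (array([458.4, 208.8]), array([56.1, 13.9]), 2.6, np.int32(115), (182, 201), array([456.4, 208.9]))
side (array([534. , 232.1]), array([72. , 44.5]), 1.7, np.int32(277), (187, 226), array([534.2, 231.8]))
side (array([456.9, 227.2]), array([75.5, 43.9]), 2.4, np.int32(308), (206, 240), array([457.1, 227.2]))
side (array([523.2, 323.5]), array([72.5, 37.5]), 28.5, np.int32(97), (167, 248), array([517.4, 320.1]))
side (array([443.1, 316.9]), array([71.1, 32.9]), 31.4, np.int32(91), (188, 263), array([437.9, 314.5]))
```

View pics/d10.png

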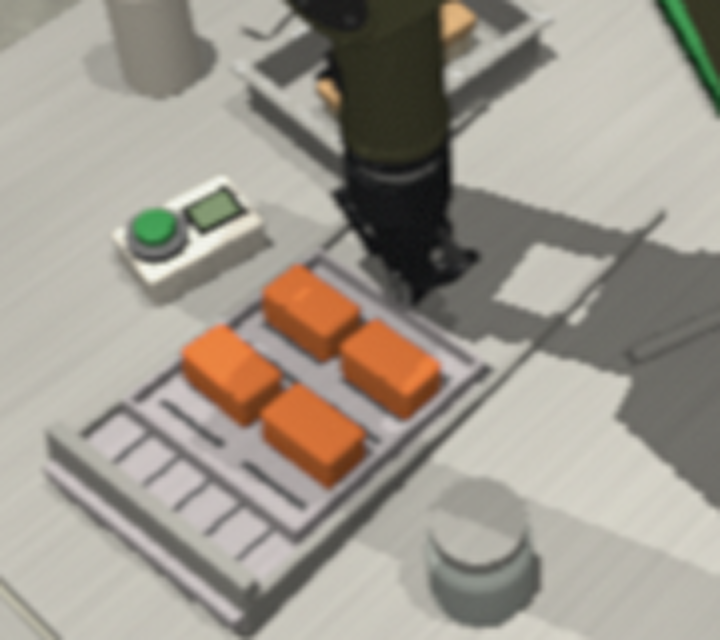

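About 4 cm is left to the stop, so I'll use shorter steps.

>>> {"name": "send_rows", "arguments": {
  "moves": [-0.1, 1, 0.1, 0, 0, -0.1, 2, 0.2, 0, 0, -0.2, 2.6, 0.2, 0, 0, -0.2, 3.2, 0.2, 0, 0]
}}

```text
time: 33.3
tool_pos: [0.5022, 0.194, 0.0238]
eef_rot: [180.0, 0.1, 94.0]
contact_force: [0.4, -7.4, 5.8]
grip_width: -0.0
```

>>> {"name": "send_rows", "arguments": {
  "moves": [0, 0.4, 0, 0, 0, 0, 0.7, 0, 0, 0]
}}

```text
time: 33.5
tool_pos: [0.5024, 0.2009, 0.0239]
eef_rot: [179.9, 0.1, 94.0]
contact_force: [-0.3, -6.9, 6.7]
grip_width: 0.0002
```

```bash
python3 look.py 11; python3 -c "
from h import *
crop(load('side11'),'d11',110,150,290,310,4)"
```

```text
33.6 [0.5024 0.2014 0.0239] [179.9   0.   94. ] [ 0.5 -3.6  3.1] 0.0001
side (array([534.3, 270. ]), array([73.1, 47.2]), 3.1, np.int32(244), (178, 234), array([531.5, 269.6]))
side (array([457.9, 264. ]), array([74.7, 46.7]), 2.3, np.int32(259), (198, 248), array([453.9, 263.6]))
side (array([505.6, 356.5]), array([46.7, 26.6]), 51.8, np.int32(57), (161, 258), array([503.7, 354.4]))
```

View pics/d11.png

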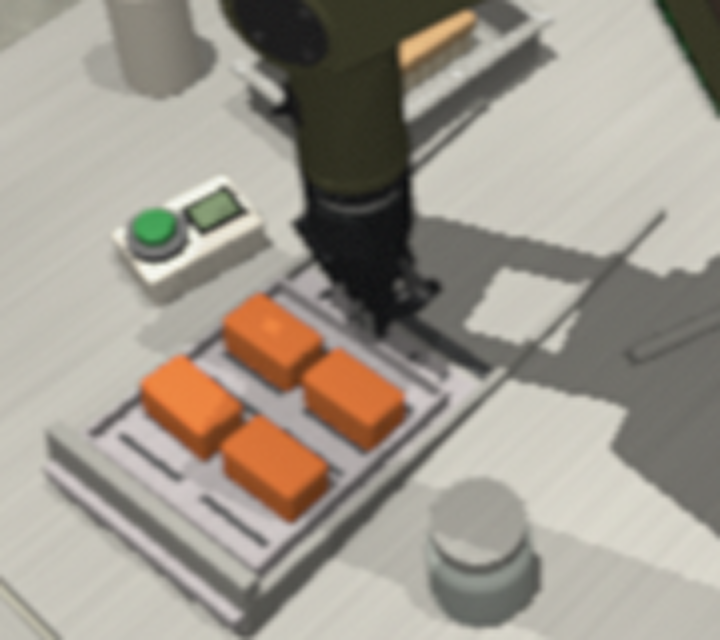

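The front wall is now close to the stop bar. I'll go in small steps until the force rises.

>>> {"name": "send_rows", "arguments": {
  "moves": [0, 0.3, 0, 0, 0, 0, 0.5, 0.1, 0, 0]
}}

```text
time: 33.8
tool_pos: [0.502, 0.2061, 0.0245]
eef_rot: [180.0, 0.0, 94.0]
contact_force: [0.3, -2.4, -2.2]
grip_width: -0.0002
```

>>> {"name": "send_rows", "arguments": {
  "moves": [0, 0.3, 0, 0, 0]
}}

```text
time: 33.9
tool_pos: [0.5018, 0.2086, 0.0245]
eef_rot: [-180.0, 0.1, 94.0]
contact_force: [0.1, -15.0, 7.1]
grip_width: -0.0004
```

>>> {"name": "send_rows", "arguments": {
  "moves": [0, 0.1, 0, 0, 0, 0, 0.1, 0, 0, 0]
}}

```text
time: 34.1
tool_pos: [0.5017, 0.2085, 0.0245]
eef_rot: [-180.0, 0.2, 94.1]
contact_force: [-0.0, -11.2, 4.4]
grip_width: -0.0
```

```bash
python3 look.py 12; python3 -c "
from h import *
crop(load('side12'),'d12',110,150,290,310,4);crop(load('top12'),'e12',90,140,290,240,4)"
```

```text
34.2 [0.5016 0.2085 0.0245] [-180.     0.2   94.1] [  0.1 -10.5   4.8] 0.0
side (array([556.7, 264.9]), array([29.1, 20.2]), -41.0, np.int32(38), (173, 228), array([557.1, 265.2]))
side (array([529.2, 277.3]), array([71.5, 45.8]), 5.1, np.int32(134), (176, 239), array([521.7, 283.4]))
side (array([456.5, 271. ]), array([75.9, 47.2]), 3.7, np.int32(202), (197, 250), array([451.3, 269.5]))
side (array([505.4, 362.4]), array([49.1, 29.2]), 50.7, np.int32(53), (159, 260), array([503.6, 360.8]))
```

View pics/d12.png

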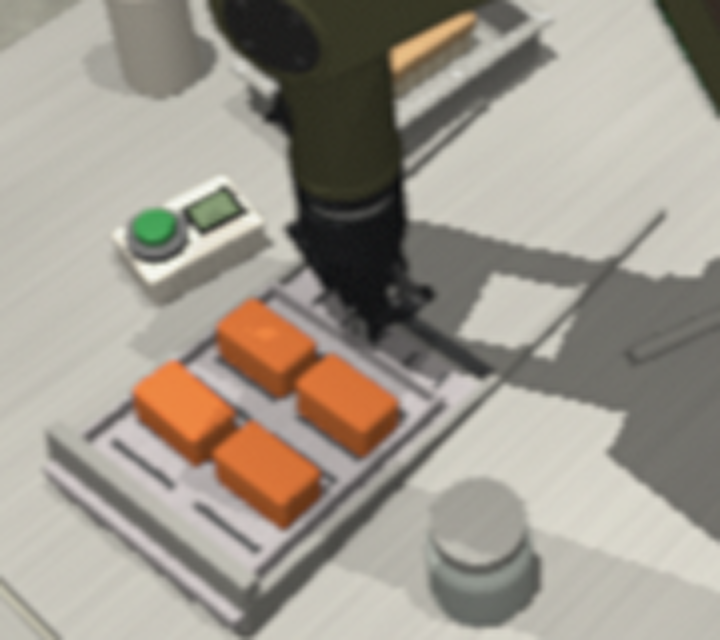

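>>> {"name": "send_rows", "arguments": {
  "moves": [0, 0.1, 0, 0, 0, 0, 0.15, 0, 0, 0]
}}

```text
time: 34.4
tool_pos: [0.5013, 0.2088, 0.0245]
eef_rot: [-179.9, 0.3, 94.1]
contact_force: [1.1, -16.8, 7.8]
grip_width: -0.0002
```

16.8 N with no movement means the tray is at the stop. I'll back off, lift and look.

>>> {"name": "send_rows", "arguments": {
  "moves": [0.1, -1, 0, 0, 0, 0.2, -3, 0, 0, 0, 0.3, -5, 0, 0, 0, 0.3, -5, 4, 0, 0, 0.3, -5, 8, 0, 0, 0.3, -5, 12, 0, 0, 10, -12, 14, 0, 0, 10, -12, 14, 0, 0, 10, -12, 14, 0, 0, 10, -12, 14, 0, 0, 10, -12, 14, 0, 0]
}}

```text
time: 35.5
tool_pos: [0.6015, 0.0921, 0.1638]
eef_rot: [-179.9, -0.1, 93.9]
contact_force: [0.2, 0.8, -1.0]
grip_width: 0.0002
```

```bash
python3 look.py 13; python3 -c "
from h import *
s=load('top13')
crop(s,'e13',90,110,290,240,4)
for b in blobs(s,(55,90,60),(80,255,255),.055,roi=(150,110,185,145),amin=10):print('btn',b)
"
```

```text
35.6 [0.6003 0.0926 0.1636] [-1.799e+02 -1.000e-01  9.400e+01] [-0.1 -0.7  0.5] 0.0
side (array([538.3, 264. ]), array([72.4, 49.6]), 9.4, np.int32(277), (178, 232), array([536.8, 263.8]))
side (array([461.6, 257.9]), array([49.3, 20.5]), 3.7, np.int32(66), (197, 245), array([462.8, 256.5]))
side (array([451.4, 271.6]), array([63.6, 45.8]), 9.0, np.int32(124), (197, 254), array([442.8, 278.3]))
side (array([505.3, 363.6]), array([49.5, 27.5]), 46.7, np.int32(54), (159, 260), array([504.1, 361.7]))
```

View pics/e13.png

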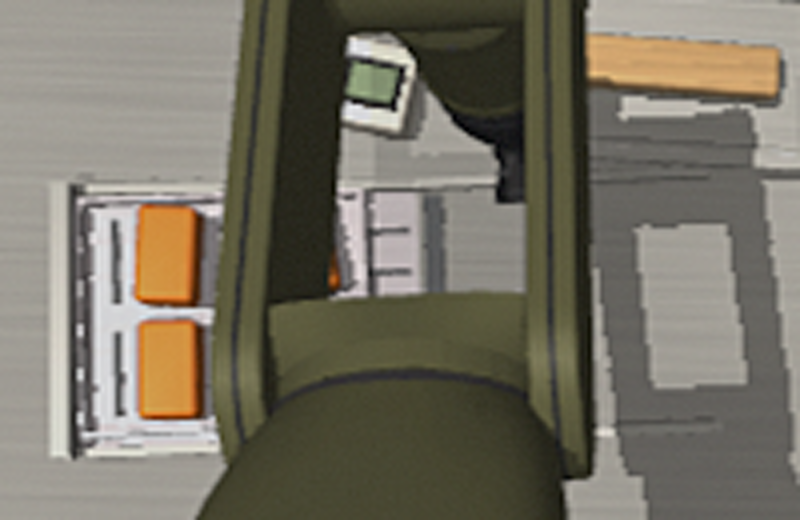

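View pics/side13.png

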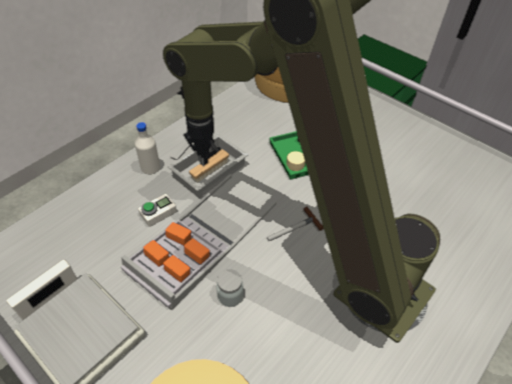

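The tray rests against the stop with all four loaves inside. Next I'll triangulate the button.

```bash
python3 - <<'E'
from h import *
A=[];rs=[]
for n,roi in(("top0",(150,110,185,145)),("side0",(135,195,165,220))):
    s=load(n);m=cv2.inRange(hsv(s),(50,120,40),(85,255,255));r=np.zeros_like(m);r[roi[1]:roi[3],roi[0]:roi[2]]=255;m&=r
    nn,l,st,c=cv2.connectedComponentsWithStats(m);i=1+np.argmax(st[1:,4]);print(n,c[i],st[i])
    cc,d=ray(s,c[i]);rs.append((cc,d[0]/np.linalg.norm(d[0])))
    u,P=pts(s,l==i);print(np.median(P,0))
M=sum(np.eye(3)-np.outer(d,d) for c,d in rs);b=sum((np.eye(3)-np.outer(d,d))@c for c,d in rs)
p=np.linalg.solve(M,b);print(p,[np.linalg.norm((np.eye(3)-np.outer(d,d))@(p-c)) for c,d in rs])
E
```

```text
top0 [164.83505155 125.63917526] [160 120  11  12  97]
[0.66648325 0.26384735 0.05859661]
side0 [148.14754098 206.45901639] [144 203   9   8  61]
[0.66437381 0.2683072  0.05774377]
[0.66845925 0.26565376 0.05156352] [np.float64(0.00015805492957498532), np.float64(0.00015805492957495515)]
```

>>> {"name": "send_rows", "arguments": {
  "moves": [6.6, 17.4, 0, 0, 0, 6.6, 17.4, 0, 0, 0, 6.6, 17.4, 0, 0, 0, 6.6, 17.4, 0, 0, 0, 6.6, 17.4, 0, 0, 0, 6.6, 17.4, -4, 0, 0, 6.6, 17.4, -7.5, 0, 0, 6.6, 17.4, -8.5, 0, 0, 6.6, 17.4, -8.5, 0, 0]
}}

```text
time: 36.5
tool_pos: [0.6652, 0.265, 0.077]
eef_rot: [-179.7, 0.1, 94.0]
contact_force: [0.6, 0.0, 0.5]
grip_width: -0.0
```

```bash
python3 look.py 14; python3 -c "
from h import *
crop(load('side14'),'d14',110,150,240,250,6)"
```

```text
36.6 [0.6683 0.2657 0.0805] [179.9  -0.   94. ] [ 1.1 -0.4  0.6] -0.0001
side (array([538.2, 264.8]), array([70.2, 47.2]), 12.4, np.int32(246), (178, 232), array([536.8, 263.8]))
side (array([456.6, 270.7]), array([76.1, 46.6]), 3.7, np.int32(223), (197, 250), array([451.4, 269.7]))
side (array([498.1, 355.3]), array([37.3, 12.6]), 85.1, np.int32(42), (161, 260), array([499. , 357.8]))
```

View pics/d14.png

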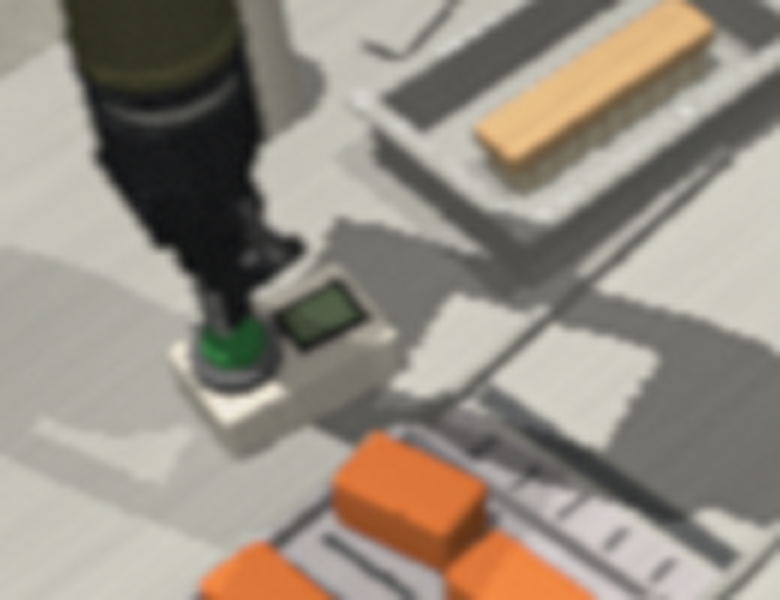

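The closed tips are centred over the button at TCP z 0.080. I'll go down in small steps, watching the force.

>>> {"name": "send_rows", "arguments": {
  "moves": [0, 0, -0.5, 0, 0, 0, 0, -0.9, 0, 0, 0, 0, -1.1, 0, 0, 0, 0, -1.1, 0, 0]
}}

```text
time: 37.0
tool_pos: [0.6683, 0.2655, 0.0687]
eef_rot: [180.0, -0.0, 94.0]
contact_force: [1.6, -0.2, 2.0]
grip_width: -0.0001
```

>>> {"name": "send_rows", "arguments": {
  "moves": [0, 0, -0.2, 0, 0, 0, 0, -0.3, 0, 0]
}}

```text
time: 37.2
tool_pos: [0.6683, 0.2655, 0.0657]
eef_rot: [179.9, -0.0, 94.0]
contact_force: [-0.6, -0.2, 2.5]
grip_width: 0.0002
```

>>> {"name": "send_rows", "arguments": {
  "moves": [0, 0, -0.1, 0, 0, 0, 0, -0.2, 0, 0]
}}

```text
time: 37.4
tool_pos: [0.6683, 0.2655, 0.0637]
eef_rot: [180.0, -0.0, 94.0]
contact_force: [0.1, -1.5, 3.9]
grip_width: -0.0002
```

>>> {"name": "send_rows", "arguments": {
  "moves": [0, 0, -0.1, 0, 0, 0, 0, -0.15, 0, 0]
}}

```text
time: 37.6
tool_pos: [0.6683, 0.2655, 0.063]
eef_rot: [179.9, -0.0, 94.0]
contact_force: [-0.7, -0.2, 10.1]
grip_width: 0.0001
```

10 N means the button has bottomed out, since it takes 4 N. I'll retreat and do a final check.

>>> {"name": "send_rows", "arguments": {
  "moves": [0, 0, 3, 0, 0, 0, 0, 8, 0, 0, 0, 0, 13, 0, 0, 0, 0, 16, 0, 0, -15, -36, 18, -40, 0, -15, -36, 18, -40, 0, -15, -36, 18, -40, 0, -15, -36, 18, -40, 0, -15, -36, 18, -40, 0, -15, -36, 18, -40, 0, -15, -36, 18, -40, 0, -15, -36, 18, -40, 0, -15, -36, 18, -40, 0]
}}

```text
time: 38.9
tool_pos: [0.5156, -0.0985, 0.2417]
eef_rot: [-180.0, 0.1, 53.7]
contact_force: [0.0, -0.1, 0.3]
grip_width: 0.0003
```

>>> {"name": "send_rows", "arguments": {
  "moves": [-25, -44, 0, 0, 0, -25, -44, 0, 0, 0, -25, -44, 0, 0, 0, -25, -44, 0, 0, 0, -25, -44, 0, 0, 0, -25, -44, 0, 0, 0, -25, -44, 0, 0, 0, -25, -44, 0, 0, 0, -25, -44, 0, 0, 0, -25, -44, 0, 0, 0, -25, -44, 0, 0, 0, -25, -44, 0, 0, 0]
}}

```text
time: 40.1
tool_pos: [0.2678, -0.5352, 0.2407]
eef_rot: [-179.9, -0.1, 53.8]
contact_force: [0.1, 0.2, 0.2]
grip_width: 0.0001
```

```bash
python3 look.py 15; python3 -c "
from h import *
s=load('top15')
crop(s,'e15',90,90,290,240,4)
for b in blobs(s,(3,150,90),(25,255,255),.06,roi=(90,140,230,230)):print(b)
g=cv2.cvtColor(s['frame'],cv2.COLOR_RGB2GRAY)
print(g[185,98:125],g[165,98:125],g[210,98:125])
"
```

```text
40.2 [ 0.2688 -0.533   0.2411] [-1.799e+02 -1.000e-01  5.400e+01] [-0.9 -0.4 -1. ] 0.0003
side (array([539.4, 264.6]), array([68.4, 49. ]), 13.1, np.int32(256), (178, 232), array([537.2, 264.1]))
side (array([473.9, 258.9]), array([42.9, 20.9]), 3.7, np.int32(62), (194, 243), array([475.6, 257.2]))
side (array([449.1, 279. ]), array([69.7, 42.8]), 28.9, np.int32(136), (196, 253), array([445.5, 278.4]))
side (array([514.2, 356.4]), array([42.1, 36.1]), 2.0, np.int32(56), (159, 260), array([505.2, 361.9]))
(array([552.3, 263.1]), array([36.4, 31.3]), 7.9, np.int32(83), (161, 165), array([554.5, 266.3]))
(array([531. , 349.8]), array([67.6, 38.4]), 3.2, np.int32(347), (130, 173), array([530.6, 349.9]))
(array([457.4, 263.6]), array([63.5, 32.8]), 3.0, np.int32(215), (159, 200), array([457.5, 267.1]))
(array([451.4, 343.8]), array([66.1, 35.5]), 3.2, np.int32(337), (131, 201), array([451.6, 343.9]))
[128 127 126 122 144 169 166 171 151  81  49  84  76  60  83 139 183 176
 178 156 106  75 130 182 179 176 146] [132 132 131 131 142 159 156 162 144  78  64  87  60  74  91 138 182 176
 179 150  84 124 167 178 177 165 130] [131 131 129 126 149 178 172 178 158  86  40  75 108  90  63 140 185 175
 175 182 146  67 117 169 183 164 126]
```

View pics/e15.png

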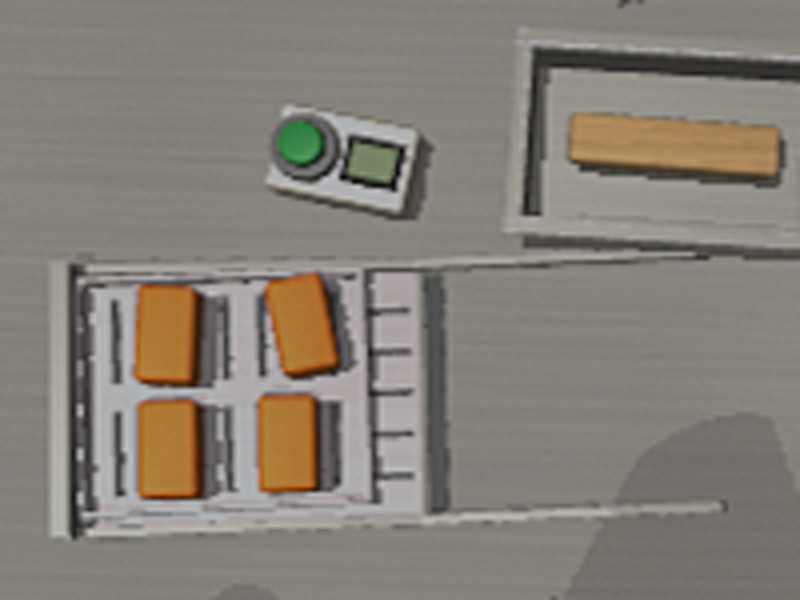

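View pics/top15.png

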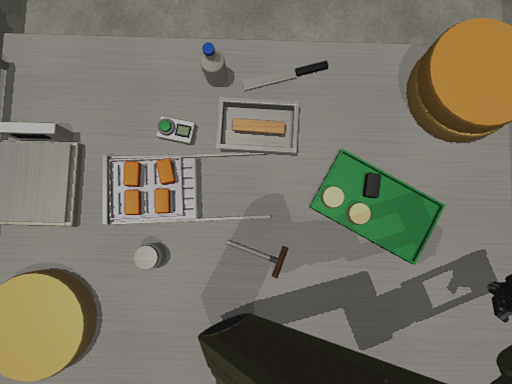

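View pics/side15.png

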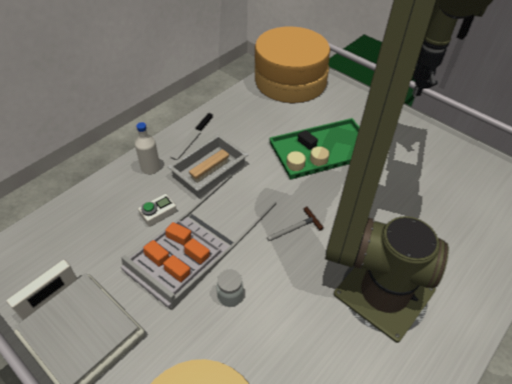

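One loaf, at crop (300,325), has been turned about 10°, which looks like the announced knock. I'll check whether it still lies flat.

```bash
python3 - <<'E'
from h import *
s=load('top15')
m=cv2.inRange(hsv(s),(3,150,130),(20,255,255));r=np.zeros_like(m);r[145:225,110:185]=255;m&=r
n,l,st,c=cv2.connectedComponentsWithStats(m)
a=np.deg2rad(93.6);ex=np.array([np.cos(a),np.sin(a)]);ey=np.array([-ex[1],ex[0]]);o=np.array([.499,.178])
for i in range(1,n):
    if st[i,4]<100: continue
    u,P=pts(s,cv2.erode((l==i).astype(np.uint8),np.ones((3,3),np.uint8))>0)
    S=(P[:,:2]-o)@ex;L=(P[:,:2]-o)@ey
    A=np.c_[S-S.mean(),L-L.mean(),np.ones(len(S))];f=np.linalg.lstsq(A,P[:,2],rcond=None)[0]
    z=P[:,2].mean();v,uu=np.nonzero(l==i);Q=plane(s,np.c_[uu,v],z)[:,:2]
    q=np.c_[(Q-o)@ex,(Q-o)@ey]*1000
    print(c[i].round(),'pitch',np.degrees(np.arctan(f[0])).round(1),'roll',np.degrees(np.arctan(f[1])).round(1),'z',z.round(4),'exp',round((S.mean())*np.tan(np.deg2rad(7))+.040/np.cos(.122),4),'s',q[:,0].min().round(),q[:,0].max().round(),'l',q[:,1].min().round(),q[:,1].max().round(), cv2.minAreaRect(q.astype(np.float32)))
E
```

```text
[165. 170.] pitch 4.9 roll -0.8 z 0.0501 exp 0.05 s 57.0 103.0 l -80.0 -15.0 ((79.7389144897461, -48.067440032958984), (37.900848388671875, 65.39958953857422), 11.031098365783691)
[131. 173.] pitch 5.9 roll -0.5 z 0.0613 exp 0.0612 s 152.0 188.0 l -76.0 -11.0 ((170.37733459472656, -43.89601516723633), (64.83393096923828, 35.624717712402344), 89.65179443359375)
[161. 201.] pitch 6.3 roll 0.2 z 0.0515 exp 0.0513 s 71.0 107.0 l 3.0 68.0 ((88.91960906982422, 35.49591064453125), (64.10231018066406, 35.7127799987793), 89.3861312866211)
[131. 202.] pitch 4.9 roll -0.8 z 0.0609 exp 0.0609 s 150.0 186.0 l 4.0 68.0 ((168.1593017578125, 36.060462951660156), (63.81896209716797, 35.443809509277344), 89.63704681396484)
```

```bash
python3 - <<'E'
from h import *
s=load('top15')
a=np.deg2rad(93.6);ex=np.array([np.cos(a),np.sin(a)])
def S(x,y,z):return round(float(plane(s,(x/4+90-.4,y/4+90-.4),z)[0][:2]@ex)*1000,1)
print('rear top edge',S(369,270,.0224),S(377,500,.0224),'foot',S(426,270,.0),S(435,510,.0))
zs=.0286
print('stop top inner',S(69,266,zs+.0318),S(74,535,zs+.0318),' tray front top outer',S(80,278,zs+.0178),S(84,515,zs+.0178))
E
```

```text
rear top edge 183.1 180.4 foot 146.1 143.4
stop top inner 381.8 378.1  tray front top outer 379.8 376.9
```

```bash
python3 -c "
from rig import job,monitor
print(job.hand_in());print(monitor.observe()['time'])"
```

```text
the job is handed in; nothing more can be done
None
the job is handed in; nothing more can be done
```

I finished the job in the order asked and handed it in at about 40 s. I put the brush in the brine pan, then laid the four orange loaves present flat in the tray in the bay. I pushed the tray up to the top stop and pressed the green button.

**Last checks:**
- **Tray at the stop:** the push reached 16.8 N with no further movement. The last picture puts the tray's front edge within about 3 mm of the stop face, roughly one pixel of measuring error.
- **Button:** the force rose to about 10 N against the 4 N it needs, so it was pressed fully down. I only have the force to go by; I didn't check the timer's display.
- **Loaves:** all four are in the tray in one layer. One was turned about 11° while the robot was away from it, but its height and tilt show it still lies flat, so I left it.
- **Everything else:** the ash loaf and both rounds are still in the crate, the salt jar is where it stood, and the robot was clear of everything.

No check failed.

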